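# Turn the rails end for end in the routing jig

## Robot

A 6-joint arm with a two-finger parallel gripper is mounted at the origin on the work surface. World frame = base frame: x ahead of the robot, y to its left, z up, the work surface at z = 0. Lengths are in m, angles in rad, forces in N, time in s.
With the tool pointing down it reaches from about 0.3 to 0.775 m from the base axis. Payload 14.6 kg.
Tool frame: the origin (TCP) lies on the centre line of the jaws, within the pads' length; the fingertips stand 19 mm ahead of it and the grasp point (between the pads) is the TCP; y points along the fingers, x is the direction in which the jaws open and shut, and the axes are right-handed (so a half turn about y gives the same grasp; the last joint's range is limited). The gripper opens to 94 mm and grips with 3 to 60 N. Pads are 16 mm wide; open, the fingers measure 119 mm over their backs; the gripper's body (75 mm by 177 mm) begins 78 mm behind the grasp point.
Start: joints at [1.173, 0.3, 1.521, -0, 1.321, -0.067], TCP at [0.179, 0.52, 0.224] pointing down, gripper open.
Joint ranges: [-3.03, 3.03], [-0.79, 2.21], [0.23, 2.52], [-1.04, 4.18], [0, 3.07], [-2.55, 2.55]. Speed limits (rad/s): [2.22, 2.22, 2.57, 3.14, 3.14, 3.14].

## Interface

Orientations are given as [roll, pitch, yaw] about the fixed x, y, z axes, in that order (R = Rz(yaw) Ry(pitch) Rx(roll)).
In Python, from station import get_obs, cams, workorder gives the robot as it stands.
- The arm moves only by the shell command python3 -m handwheel 'ROWS' [FORCE]. ROWS is JSON, a list of rows, each an object of numbers: "fingers": the opening, from -1 (shut) to 1 (fully open); "x", "y", "z": the shift along the tool's x, y, z in m; "spin": the turn about the tool's y in degrees. In form: [{"fingers": .., "x": .., "y": .., "z": .., "spin": ..}, ...]. A call has exactly 10 rows; each row is the pose to reach, as a shift and turn from the pose commanded when the call began, along the tool's axes at that moment; what a row does not reach only later rows make up. A row lasts 1/10 s, in which the tool goes at most 50 mm and 8.59 degrees, less where a joint would pass 70% of its speed; a pose out of reach is approached as far as the arm can. A call with a gripper value outside its range is refused whole. The fingers move at their own pace and stop on an object; FORCE is the grip in N (left out, the last holds). Time passes only in rows, so rows that repeat a pose let the fingers close, or fill a call up. It gives the time, the measured TCP pose, the force and the opening at its end, in the units of the state.
- get_obs(): the state, without advancing time (a new reading comes with each control period).
- cams.camera(name): name is "scene" or "top" or "wrist"; returns (picture, depth): 400x640x3 uint8, red, green, blue; 400x640 float32, m along the optical axis (not along the pixel's ray), 0 where there is no reading.
- cams.get_calibration(name): a dict with "fx", "fy", "cx", "cy" (pixels), "dist" ([k1, k2, p1, p2, k3] as OpenCV has them; the pictures are not rectified), "view" (4x4, takes a point from world to camera coordinates). Camera axes: x right, y down, z forward; pixel columns grow to the right and rows downward; lengths in m; the calibration is good to about 2 mm. A picture is of the moment at which its call begins: read the wrist's pose just before it. get_calibration takes no time and is no camera call; for the wrist camera it gives the pose at the moment of the call.
- workorder.hand_in(): hands the job in, once; it reports no verdict.
The state is a dict: "time_s": time; "qpos": joint angles; "joint_vel": joint speeds; "tau": joint torques, N m; "ee_pos": TCP position; "eef_rot": TCP orientation; "force": force on the tool from outside, world axes, zero at the start; "moment": the same for the moment, N m; "grip_width": finger opening in m.
Only numpy, scipy, OpenCV 4.12 (cv2) and the standard library are available. Lean on these libraries where they do the work, as an engineer would, in place of code of your own. Each camera call takes 0.05 s, during which the arm holds its last target. There are 200 camera calls.

## Task

The mortises in the first ends of these rails are routed: set the jig up for the other ends. Turn every rail end for end and lay it back in a bay, mortised face still up, with its uncut end fully home against the stop block, without knocking the rails into the studs or clamps or anything into the dust hood. Then fit the template over its three studs, flat on the stop block, swing both toggle clamps fully down onto it, and last of all press the green button to start the dust extractor; leave the glue, chisel and mallet where they are.

Things in the scene. Friction and masses are not known exactly. Their poses are not given: they have to be found in the camera images.
- jig: Routing jig, fixed; origin on the bench under the middle of the bays, z up. Dark brown base 300 (x) by 380 mm (y -260 to +120), top at z 15. Four bays along y, centred at x -90, -30, 30, 90 mm, each 32 mm wide between wooden battens (tops at z 25) that stand only at y -92 to -52 and 55 to 95 mm: the base between is bare, for the fingers. Stop block at the -y end.
- stop (a point): Foot of the middle of the stop face (jig x 0, y -100, z 15 mm), which faces the bays (+y). The stop block behind it spans jig x -140 to 140, y -170 to -100 mm, top at z 47 mm, level with the rails' tops. The clamps stand beyond it, at -y.
- studs: The three steel studs on the stop block, at jig (x, y) = (-112, -150), (112, -150) and (40, -118) mm, 10 mm in diameter, 26 mm tall, the top 8 mm tapered (tips at z 73 mm). Same origin and axes as the jig.
- template: Dark red plate 260 (x) by 140 (y) by 12 mm, loose, 0.35 kg, flat on the bench left of the jig, turned up to 1.1 rad; may be knocked aside. Origin at the centre of its underside. 13 mm holes at (-112, -50), (112, -50), (40, -18) mm; four slots at +y. Dark grip bar 22 (x) by 90 (y) mm on its middle, z 12 to 40. Seated: axes parallel to the jig's, origin at jig (0, -100, 47) mm; fits one way only.
- rail1: Pale wooden rail 26 (x) by 200 (y) by 32 mm high, 0.12 kg, loose; origin at the centre of its underside, z up. Dark mortise 10 by 40 mm in its top near the -y end (centre y -65 mm); the +y end is uncut, pencil line at y 35 mm. Starts in a bay, mortised end toward the stop block, up to 14 mm short of it. 3 or 4 rails are present; any may go in any bay.
- rail1_uncut (a point): Middle of the lower edge of rail 1's uncut end (rail y +100 mm).
- rail2: Pale wooden rail 26 (x) by 200 (y) by 32 mm high, 0.12 kg, loose; origin at the centre of its underside, z up. Dark mortise 10 by 40 mm in its top near the -y end (centre y -65 mm); the +y end is uncut, pencil line at y 35 mm. Starts in a bay, mortised end toward the stop block, up to 14 mm short of it. 3 or 4 rails are present; any may go in any bay.
- rail2_uncut (a point): Middle of the lower edge of rail 2's uncut end (rail y +100 mm).
- rail3: Pale wooden rail 26 (x) by 200 (y) by 32 mm high, 0.12 kg, loose; origin at the centre of its underside, z up. Dark mortise 10 by 40 mm in its top near the -y end (centre y -65 mm); the +y end is uncut, pencil line at y 35 mm. Starts in a bay, mortised end toward the stop block, up to 14 mm short of it. 3 or 4 rails are present; any may go in any bay.
- rail3_uncut (a point): Middle of the lower edge of rail 3's uncut end (rail y +100 mm).
- rail4: Pale wooden rail 26 (x) by 200 (y) by 32 mm high, 0.12 kg, loose; origin at the centre of its underside, z up. Dark mortise 10 by 40 mm in its top near the -y end (centre y -65 mm); the +y end is uncut, pencil line at y 35 mm. Starts in a bay, mortised end toward the stop block, up to 14 mm short of it. 3 or 4 rails are present; any may go in any bay.
- rail4_uncut (a point): Middle of the lower edge of rail 4's uncut end (rail y +100 mm).
- clamp1 (a joint): Angle (rad) of toggle clamp 1's lever; hinge with 0.14 N m of friction, stays where left; pivot along jig x at jig (-70, -215, 75) mm. 0: bar level toward jig +y, foot just on the seated template (z 59 mm). Starts at 1.2 to 1.5: bar nearly upright, red handle lying back toward -y. Range -0.05 to 1.55.
- lever1: Lever of toggle clamp 1; origin at the pivot, x along it, y along the bar. Steel bar 14 mm wide, 10 mm thick, to 82 mm from the pivot; rubber foot 20 mm across at 75 mm, reaching 16 mm below the bar's centreline; red handle 18 mm thick, at right angles to the bar, to 80 mm. Push the bar over from behind with closed fingers, then press its end down.
- clamp2 (a joint): Angle (rad) of toggle clamp 2's lever; hinge with 0.14 N m of friction, stays where left; pivot along jig x at jig (70, -215, 75) mm. 0: bar level toward jig +y, foot just on the seated template (z 59 mm). Starts at 1.2 to 1.5: bar nearly upright, red handle lying back toward -y. Range -0.05 to 1.55.
- lever2: Lever of toggle clamp 2; origin at the pivot, x along it, y along the bar. Steel bar 14 mm wide, 10 mm thick, to 82 mm from the pivot; rubber foot 20 mm across at 75 mm, reaching 16 mm below the bar's centreline; red handle 18 mm thick, at right angles to the bar, to 80 mm. Push the bar over from behind with closed fingers, then press its end down.
- start_button (a joint): Travel (m) of the green start button: 0 = up, 0.006 = fully down; springs back, about 5 N to press.
- start_button_top (a point): Middle of the top of the green start button, 30 mm in diameter, pressed straight down; it stands on a grey switch box 70 by 110 by 45 mm beside the red stop button.
- hood: Black dust hood on the jig's far edge, fixed: jig x 147 to 187 mm, y -90 to -20 mm, 80 mm tall, with a hose leading off to jig +x. Same origin and axes as the jig. Do not strike it.
- glue: Yellow glue bottle with blue cap, 62 mm in diameter, 169 mm tall, origin at the centre of its foot; bystander.
- chisel: Chisel with black handle, 240 mm long, lying on the bench, origin under it near the ferrule; bystander.
- mallet: Wooden mallet lying on the bench, head 70 by 130 by 90 mm at its +x end, handle toward -x, 310 mm long over all, origin under the handle's head end; bystander.
Things that resemble listed ones, but are neither listed nor needed, are in the scene too. What is shaped like the rail1 but turquoise is not meant.

How it is judged:
By the outcome, as a careful person would: the job done as asked, in the order asked, and still so for the second after the job is handed in, with the robot touching nothing.
Of rail1, rail2, rail3, rail4 only 3 to 4 are there at a start; the rules pass over those that are not, and their reading is None.
At some moment in a run one of template, rail1, rail2, rail3, rail4 may be knocked a few centimetres aside while the robot is not near it.
It also fails if it takes over 200 s, if anything falls off the work surface, if the arm or the gripper's body presses on something with over 40 N, if the wrist force passes 120 N, or if a joint passes its speed limit or range.

## Working session

There is one attempt and no reset: what is moved stays moved. The work goes in short steps, Python scripts to look and compute and a shell command to move; the robot and the scene stay as the last step left them, time stands still between calls to the robot, and variables do not carry over. Pictures are saved under pics/ and viewed, about 12 in all and at most 16, crops included, and the job is handed in when it is done.

```bash
ls; mkdir -p pics; python3 - <<'E'
from station import get_obs, cams, workorder
import cv2, numpy as np
print(get_obs())
for n in("top","scene"):
    p,d=cams.camera(n); np.savez(f"pics/{n}0.npz",p=p,d=d); cv2.imwrite(f"pics/{n}0.png",p[...,::-1]); print(cams.get_calibration(n))
E
```

```text
pics
{'time_s': 0.0, 'qpos': array([ 1.17341463e+00,  3.00484697e-01,  1.52156458e+00,  1.40997979e-05,
        1.32071664e+00, -6.65911925e-02]), 'joint_vel': array([ 0.00091871,  0.0008347 ,  0.00169287,  0.00048681, -0.00029082,
       -0.00260559]), 'tau': array([ 1.02352151e-03, -5.31776798e+01, -3.52749896e+01,  7.09126191e-02,
        2.40256899e-02, -7.01363865e-05]), 'ee_pos': array([0.17853736, 0.5199636 , 0.22388585]), 'eef_rot': array([-1.57070463e+00,  1.16975206e-03,  1.24000238e+00]), 'force': array([ 0.3142271 , -0.04354958, -0.51080315]), 'moment': array([ 0.00060056,  0.02358449, -0.00863035]), 'grip_width': 0.09383961298809153}
{'fx': 448.7660205817077, 'fy': 448.7660205817077, 'cx': 319.8074854356487, 'cy': 204.30316189573503, 'dist': array([-0.11902208,  0.        ,  0.        ,  0.        ,  0.        ]), 'view': array([[-0.01986878, -0.9996151 ,  0.01936192, -0.07463122],
       [-0.99281923,  0.01744141, -0.11834598,  0.44775151],
       [ 0.11796272, -0.02157428, -0.99278364,  1.49448709],
       [ 0.        ,  0.        ,  0.        ,  1.        ]])}
{'fx': 405.2978418207265, 'fy': 405.2978418207265, 'cx': 318.3714246717389, 'cy': 200.43537123880142, 'dist': array([-0.08292624,  0.        ,  0.        ,  0.        ,  0.        ]), 'view': array([[-0.852616  ,  0.52245023,  0.00957684,  0.44069777],
       [ 0.38788125,  0.64507333, -0.65835289, -0.07188069],
       [-0.35013438, -0.55760753, -0.75264849,  1.56853011],
       [ 0.        ,  0.        ,  0.        ,  1.        ]])}
```

View pics/top0.png

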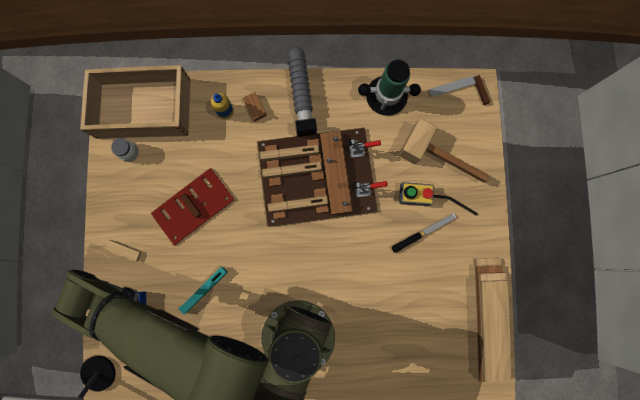

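View pics/scene0.png

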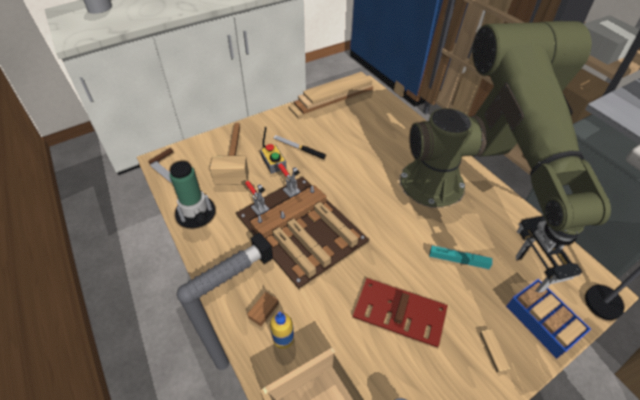

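```bash
cat > h.py <<'E'
from station import get_obs, cams, workorder
import cv2, numpy as np
def cal(n):
    c=cams.get_calibration(n); K=np.array([[c['fx'],0,c['cx']],[0,c['fy'],c['cy']],[0,0,1]]); return K,c['dist'],c['view']
def pix2z(px,z,K,D,V):
    "pixels -> world at height z"
    u=cv2.undistortPoints(np.float64(px).reshape(-1,1,2),K,D).reshape(-1,2)
    R,t=V[:3,:3],V[:3,3]; o=-R.T@t; r=np.c_[u,np.ones(len(u))]@R
    return o+r*((z-o[2])/r[:,2])[:,None]
def proj(P,K,D,V):
    return cv2.projectPoints(np.float64(P).reshape(-1,1,3),cv2.Rodrigues(V[:3,:3])[0],V[:3,3],K,D)[0].reshape(-1,2)
def fit(src,dst):
    "2D rigid fit dst=R src+t -> yaw,t,resid"
    s,d=np.array(src)[:,:2],np.array(dst)[:,:2]; a,b=s-s.mean(0),d-d.mean(0)
    th=np.arctan2((a[:,0]*b[:,1]-a[:,1]*b[:,0]).sum(),(a*b).sum()); R=rot(th); t=d.mean(0)-R@s.mean(0)
    return th,t,np.linalg.norm((R@s.T).T+t-d,axis=1)
def rot(a): return np.array([[np.cos(a),-np.sin(a)],[np.sin(a),np.cos(a)]])
def snap(n,f,crop=None,s=1):
    K,D,V=cal(n); o=get_obs(); p,d=cams.camera(n); np.savez(f"pics/{f}.npz",p=p,d=d,K=K,D=D,V=V)
    im=p[...,::-1]
    if crop: im=im[crop[1]:crop[3],crop[0]:crop[2]]
    cv2.imwrite(f"pics/{f}.png",cv2.resize(im,None,fx=s,fy=s,interpolation=cv2.INTER_CUBIC)); return o
E
python3 - <<'E'
import cv2
p=cv2.imread('pics/top0.png')
cv2.imwrite('pics/c1.png',cv2.resize(p[120:232,248:448],None,fx=4,fy=4,interpolation=cv2.INTER_CUBIC))
cv2.imwrite('pics/c2.png',cv2.resize(p[150:270,140:260],None,fx=4,fy=4,interpolation=cv2.INTER_CUBIC))
E
```

```text
(no output)
```

View pics/c1.png

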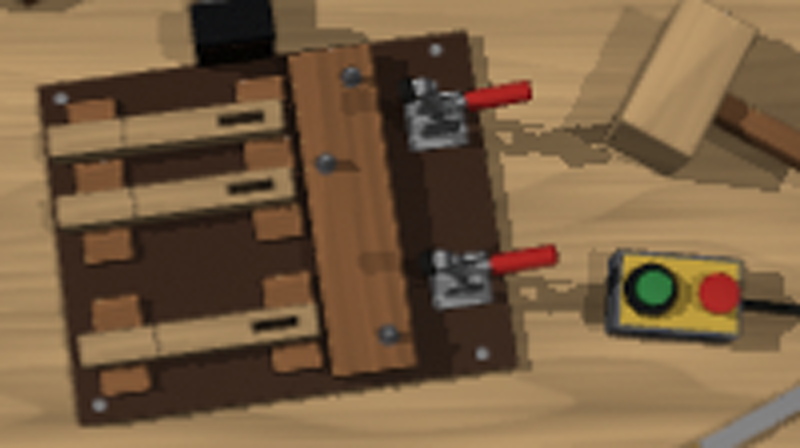

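View pics/c2.png

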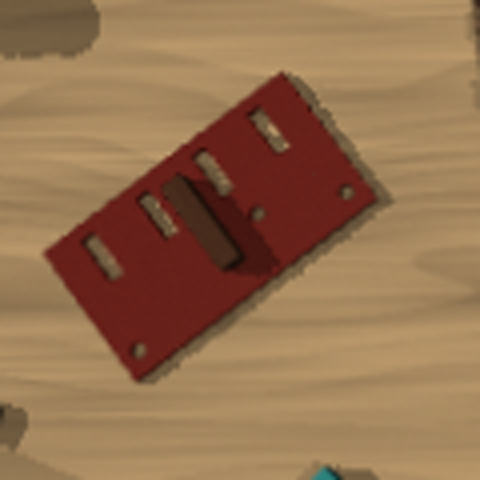

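```bash
python3 - <<'E'
from h import *
C=cal('top')
def o(l,x0,y0,s=4): return (np.array(l,float)+.5)/s-.5+[x0,y0]
def P(l,z,c=(248,120)): return pix2z(o(l,*c),z,*C)
th,t,r=fit([[.15,.12],[.15,-.26],[-.15,-.26],[-.15,.12]],P([(38,87),(467,32),(517,368),(82,425)],.015)); print('jig',th,t,r)
th2,t2,r2=fit([[.112,-.15],[.04,-.118],[-.112,-.15]],P([(350,75),(325,162),(388,333)],.07)); print('studs',th2,t2,r2)
th3,t3,r3=fit([[.14,-.1],[.14,-.17],[-.14,-.17],[-.14,-.1]],P([(288,55),(370,43),(415,365),(332,376)],.047)); print('stop',th3,t3,r3)
T=fit([[.13,.07],[.13,-.07],[-.13,-.07],[-.13,.07]],P([(283,72),(378,200),(140,380),(45,253)],.012,(140,150))); print('templ',T)
H=fit([[.112,-.05],[.04,-.018],[-.112,-.05]],P([(347,191),(257,213),(139,350)],.012,(140,150))); print('templholes',H)
print('bar ends top',P([(175,182),(232,263)],.04,(140,150)))
print('button',P([(655,288)],.055),P([(655,288)],.06))
for k,c in dict(r4=[(47,140),(284,116)],r3=[(57,212),(295,183)],r1=[(80,350),(318,322)]).items():
    w=P(c,.047); print(k,w[:,:2], (w[:,:2]-t3)@rot(th3), np.linalg.norm(w[0]-w[1]))
for n in ('top','scene'):
    d=np.load(f'pics/{n}0.npz'); print(n,(d['d']>0).mean())
d=np.load('pics/top0.npz')['d']; q=o([(655,288)],248,120)[0].astype(int); K,D,V=C
z=d[q[1],q[0]]; u=cv2.undistortPoints(np.float64([[q]]),K,D)[0,0]; print('btn3d',V[:3,:3].T@(np.r_[u,1]*z-V[:3,3]))
for l,nm in (((230,215),'stoptop'),):
  pass
E
```

```text
jig 0.11562958814087242 [ 0.53808172 -0.00523523] [0.00106502 0.0012435  0.00244453 0.00335151]
studs 0.11831076846441917 [ 0.53613372 -0.00237499] [0.00134221 0.00073048 0.00194173]
stop 0.11181632520957874 [ 0.53947524 -0.00335165] [0.00148607 0.00077154 0.00061705 0.0005106 ]
templ (np.float64(-0.9301320057448095), array([0.44977177, 0.35501385]), array([0.00144591, 0.00242379, 0.00315938, 0.00062852]))
templholes (np.float64(-0.9275240969170323), array([0.45065674, 0.35713567]), array([0.0003337 , 0.00076063, 0.00053889]))
bar ends top [[0.48421153 0.37905102 0.04      ]
 [0.41447557 0.32921943 0.04      ]]
button [[ 0.48059463 -0.39193194  0.055     ]] [[ 0.47987374 -0.39077978  0.06      ]]
r4 [[ 0.61736726  0.11923617]
 [ 0.63480222 -0.08234127]] [[ 0.09108436  0.1131308 ]
 [ 0.08591773 -0.08913325]] 0.20233002676834103
r3 [[ 0.55503942  0.1108475 ]
 [ 0.57652922 -0.0905173 ]] [[ 0.02820972  0.11174928]
 [ 0.02709633 -0.09075592]] 0.20250825700493463
r1 [[ 0.43750473  0.09202734]
 [ 0.45760681 -0.10738168]] [[-0.09069099  0.10616158]
 [-0.0929652  -0.09424521]] 0.20041968633515406
top 0.99602734375
scene 0.99601953125
btn3d [ 0.48052209 -0.38724492  0.07025018]
```

```bash
python3 -m handwheel '[{"x":-0.19,"y":-0.03,"z":-0.255,"spin":32},{"x":-0.379,"y":-0.06,"z":-0.51,"spin":64.5},{"x":-0.379,"y":-0.06,"z":-0.51,"spin":64.5},{"x":-0.379,"y":-0.06,"z":-0.51,"spin":64.5},{"x":-0.379,"y":-0.06,"z":-0.51,"spin":64.5},{"x":-0.379,"y":-0.06,"z":-0.51,"spin":64.5},{"x":-0.379,"y":-0.06,"z":-0.51,"spin":64.5},{"x":-0.379,"y":-0.06,"z":-0.51,"spin":64.5},{"x":-0.379,"y":-0.06,"z":-0.51,"spin":64.5},{"x":-0.379,"y":-0.06,"z":-0.51,"spin":64.5}]' 15
```

```text
validation failed for argument at $[0]...
```

```bash
python3 -m handwheel '[{"fingers":1,"x":-0.19,"y":-0.03,"z":-0.255,"spin":32},{"fingers":1,"x":-0.379,"y":-0.06,"z":-0.51,"spin":64.5},{"fingers":1,"x":-0.379,"y":-0.06,"z":-0.51,"spin":64.5},{"fingers":1,"x":-0.379,"y":-0.06,"z":-0.51,"spin":64.5},{"fingers":1,"x":-0.379,"y":-0.06,"z":-0.51,"spin":64.5},{"fingers":1,"x":-0.379,"y":-0.06,"z":-0.51,"spin":64.5},{"fingers":1,"x":-0.379,"y":-0.06,"z":-0.51,"spin":64.5},{"fingers":0,"x":-0.379,"y":-0.06,"z":-0.51,"spin":64.5},{"fingers":0,"x":-0.379,"y":-0.06,"z":-0.51,"spin":64.5},{"fingers":0,"x":-0.379,"y":-0.06,"z":-0.51,"spin":64.5}]' 15
```

```text
time_s: 1.1
ee_pos: [0.4607, 0.1076, 0.2716]
eef_rot: [-1.571, 0.0, 0.114]
force: [0.8, -0.0, 0.6]
grip_width: 0.0735
```

```bash
python3 -m handwheel '[{"fingers":0,"x":0.03,"y":0,"z":-0.04,"spin":0},{"fingers":0,"x":0.064,"y":0,"z":-0.08,"spin":0},{"fingers":0,"x":0.064,"y":0,"z":-0.12,"spin":0},{"fingers":0,"x":0.064,"y":0,"z":-0.12,"spin":0},{"fingers":0,"x":0.064,"y":0,"z":-0.12,"spin":0},{"fingers":0,"x":0.064,"y":0,"z":-0.12,"spin":0},{"fingers":0,"x":0.064,"y":0,"z":-0.12,"spin":0},{"fingers":0,"x":0.064,"y":0,"z":-0.12,"spin":0},{"fingers":0,"x":0.064,"y":0,"z":-0.12,"spin":0},{"fingers":0,"x":0.064,"y":0,"z":-0.12,"spin":0}]' 15; python3 - <<'E'
from h import *
o=snap('wrist','w1'); print(o['ee_pos'],o['eef_rot'],o['qpos']); print(cams.get_calibration('wrist'))
E
```

```text
time_s: 2.1
ee_pos: [0.5373, -0.002, 0.2716]
eef_rot: [-1.571, -0.0, 0.115]
force: [-0.0, 0.4, 0.2]
grip_width: 0.0468
[ 0.53730414 -0.00202792  0.27155408] [-1.57088629e+00 -1.76465145e-04  1.14783861e-01] [-7.19182572e-02  2.38855194e-01  1.48848540e+00 -5.63301625e-05
  1.41406196e+00 -1.86693323e-01]
{'fx': 353.9001522022677, 'fy': 353.9001522022677, 'cx': 322.4100941000272, 'cy': 195.1935118735019, 'dist': array([-0.07671549,  0.        ,  0.        ,  0.        ,  0.        ]), 'view': array([[ 9.93437453e-01,  1.14376262e-01,  3.11157660e-04,
        -5.32032183e-01],
       [ 1.09403979e-01, -9.51036113e-01,  2.89069338e-01,
        -1.03740738e-01],
       [ 3.33585926e-02, -2.87138265e-01, -9.57308112e-01,
         4.18676407e-01],
       [ 0.00000000e+00,  0.00000000e+00,  0.00000000e+00,
         1.00000000e+00]])}
```

View pics/w1.png

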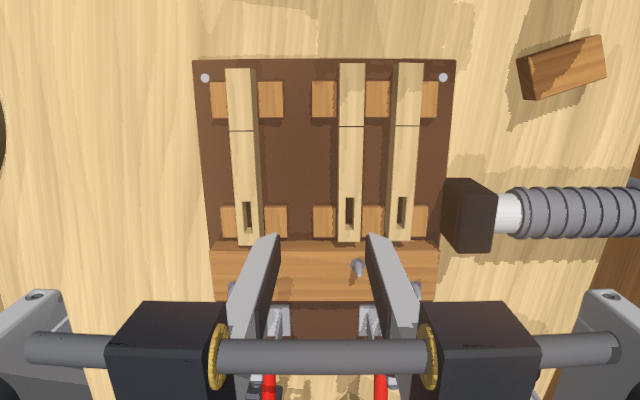

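```bash
python3 - <<'E'
from h import *
d=np.load('pics/w1.npz'); C=d['K'],d['D'],d['V']
W=np.vstack([pix2z([(193,60),(456,60)],.015,*C),pix2z([(210.5,241),(437.5,241)],.047,*C)])
th,t,r=fit([[-.15,.12],[.15,.12],[-.14,-.1],[.14,-.1]],W); print(th,t,r)
th=.1155; 
for n,p in dict(r1a=[(225.5,69),(251,69)],r1b=[(235,244),(259,244)],r3a=[(340,64),(364,64)],r3b=[(338,241),(361,241)],r4a=[(400,63),(424,63)],r4b=[(390,240),(413,240)]).items():
    w=pix2z(p,.047,*C)[:,:2]; print(n,((w-t)@rot(th)).round(4).tolist())
E
```

```text
0.11401655854697357 [0.53734342 0.00338119] [0.00753465 0.00710615 0.00832583 0.00862512]
r1a [[-0.1027, 0.1009], [-0.0761, 0.1005]]
r1b [[-0.1063, -0.0966], [-0.0775, -0.0965]]
r3a [[0.016, 0.105], [0.0407, 0.1051]]
r3b [[0.0162, -0.0926], [0.0434, -0.0926]]
r4a [[0.078, 0.1065], [0.103, 0.1068]]
r4b [[0.0778, -0.0915], [0.1052, -0.0916]]
```

```bash
python3 - <<'E'
from h import *
d=np.load('pics/w1.npz'); C=d['K'],d['D'],d['V']
W=np.vstack([pix2z([(193,60),(456,60)],.015,*C),pix2z([(209.5,241),(438,241)],.015,*C)])
th,t,r=fit([[-.15,.12],[.15,.12],[-.14,-.1],[.14,-.1]],W); print(th,t,r)
for tt in ([.5375,-.004],):
  J=lambda x,y,z: np.r_[rot(.115)@[x,y]+tt,z]
  pts=[J(-.15,.12,.015),J(.15,.12,.015),J(-.14,-.1,.047),J(.14,-.1,.047),J(0,-.1,.015),J(.14,-.17,.047),J(.147,-.09,.08),J(.147,-.02,.08),J(.04,-.118,.073)]
  q=proj(pts,*C); print(q.round(1))
im=d['p'][...,::-1].copy()
for u in q: cv2.circle(im,(int(round(u[0])),int(round(u[1]))),2,(0,255,0),-1)
cv2.imwrite('pics/w1o.png',cv2.resize(im[40:320,180:480],None,fx=2.6,fy=2.1,interpolation=cv2.INTER_CUBIC))
E
```

```text
0.11380089162785083 [ 0.53809075 -0.0037902 ] [0.00242179 0.00204889 0.00765798 0.00723135]
[[190.3  60.4]
 [457.1  60.4]
 [207.4 251.9]
 [439.9 251.8]
 [323.6 241.3]
 [434.  301.9]
 [456.3 256.7]
 [463.8 196.3]
 [358.8 276.7]]
```

View pics/w1o.png

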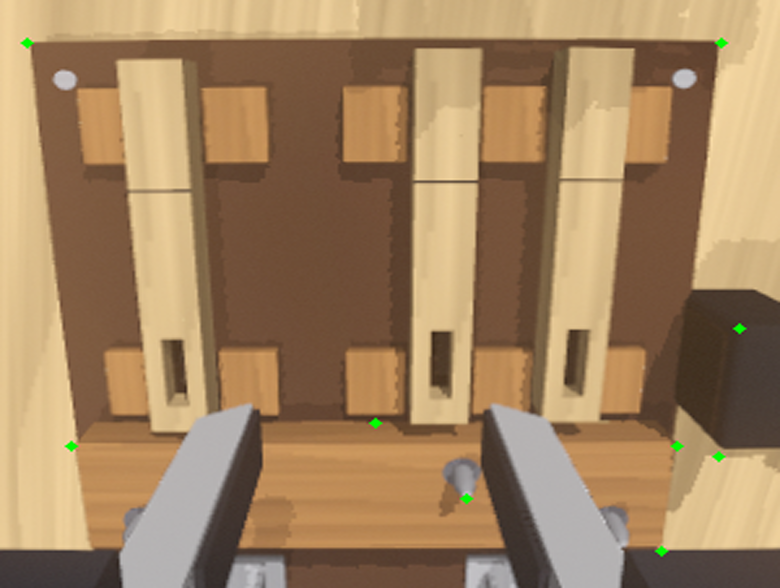

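```bash
python3 -m handwheel '[{"fingers":0,"x":-0.05,"y":0.02,"z":0.008,"spin":0},{"fingers":0,"x":-0.09,"y":0.07,"z":0.008,"spin":0},{"fingers":0,"x":-0.09,"y":0.12,"z":0.008,"spin":0},{"fingers":0,"x":-0.09,"y":0.17,"z":0.008,"spin":0},{"fingers":0,"x":-0.09,"y":0.21,"z":0.008,"spin":0},{"fingers":0,"x":-0.09,"y":0.232,"z":0.008,"spin":0},{"fingers":0,"x":-0.09,"y":0.232,"z":0.008,"spin":0},{"fingers":-1,"x":-0.09,"y":0.232,"z":0.008,"spin":0},{"fingers":-1,"x":-0.09,"y":0.232,"z":0.008,"spin":0},{"fingers":-1,"x":-0.09,"y":0.232,"z":0.008,"spin":0}]' 20
python3 -m handwheel '[{"fingers":-1,"x":0,"y":0,"z":0,"spin":0},{"fingers":-1,"x":0,"y":0,"z":0,"spin":0},{"fingers":-1,"x":0,"y":0,"z":0,"spin":0},{"fingers":-1,"x":0,"y":-0.02,"z":0,"spin":0},{"fingers":-1,"x":0,"y":-0.05,"z":0,"spin":0},{"fingers":-1,"x":0,"y":-0.09,"z":0,"spin":0},{"fingers":-1,"x":0,"y":-0.12,"z":0,"spin":0},{"fingers":-1,"x":0,"y":-0.12,"z":0,"spin":0},{"fingers":-1,"x":0,"y":-0.12,"z":0,"spin":0},{"fingers":-1,"x":0,"y":-0.12,"z":0,"spin":0}]' 20
python3 -m handwheel '[{"fingers":-1,"x":-0.02,"y":0,"z":0.04,"spin":8},{"fingers":-1,"x":-0.04,"y":0,"z":0.08,"spin":16},{"fingers":-1,"x":-0.06,"y":0,"z":0.11,"spin":24},{"fingers":-1,"x":-0.08,"y":0,"z":0.14,"spin":32},{"fingers":-1,"x":-0.1,"y":0,"z":0.16,"spin":40},{"fingers":-1,"x":-0.1,"y":0,"z":0.17,"spin":48},{"fingers":-1,"x":-0.1,"y":0,"z":0.17,"spin":56},{"fingers":-1,"x":-0.1,"y":0,"z":0.17,"spin":64},{"fingers":-1,"x":-0.1,"y":0,"z":0.17,"spin":72},{"fingers":-1,"x":-0.1,"y":0,"z":0.17,"spin":80}]' 20
```

```text
time_s: 3.15
ee_pos: [0.4475, -0.0047, 0.0403]
eef_rot: [-1.571, -0.002, 0.114]
force: [1.1, 0.4, 0.2]
grip_width: 0.0266
time_s: 4.15
ee_pos: [0.4464, -0.0046, 0.1583]
eef_rot: [-1.57, 0.002, 0.114]
force: [-0.0, 0.3, -1.6]
grip_width: 0.0256
time_s: 5.15
ee_pos: [0.3277, 0.1527, 0.1583]
eef_rot: [-1.573, -0.0, -1.288]
force: [0.9, -0.1, -1.1]
grip_width: 0.026
```

```bash
python3 -m handwheel '[{"fingers":-1,"x":0,"y":0.04,"z":0,"spin":8},{"fingers":-1,"x":0,"y":0.08,"z":0,"spin":10},{"fingers":-1,"x":0,"y":0.115,"z":0,"spin":10},{"fingers":-1,"x":0,"y":0.128,"z":0,"spin":10},{"fingers":-1,"x":0,"y":0.132,"z":0,"spin":10},{"fingers":-1,"x":0,"y":0.132,"z":0,"spin":10},{"fingers":0,"x":0,"y":0.132,"z":0,"spin":10},{"fingers":0,"x":0,"y":0.132,"z":0,"spin":10},{"fingers":0,"x":0,"y":0.132,"z":0,"spin":10},{"fingers":0,"x":0,"y":0.09,"z":0,"spin":10}]' 20
python3 -m handwheel '[{"fingers":0,"x":0,"y":-0.03,"z":0,"spin":0},{"fingers":0,"x":0,"y":-0.03,"z":0,"spin":-8},{"fingers":0,"x":0,"y":-0.03,"z":0,"spin":-16},{"fingers":0,"x":0,"y":-0.03,"z":0,"spin":-24},{"fingers":0,"x":0,"y":-0.03,"z":0,"spin":-32},{"fingers":0,"x":0,"y":-0.03,"z":0,"spin":-40},{"fingers":0,"x":0,"y":-0.03,"z":0,"spin":-48},{"fingers":0,"x":0,"y":-0.03,"z":0,"spin":-56},{"fingers":0,"x":0,"y":-0.03,"z":0,"spin":-64},{"fingers":0,"x":0,"y":-0.03,"z":0,"spin":-72}]' 20
python3 -m handwheel '[{"fingers":0,"x":0,"y":0,"z":0,"spin":-8.5},{"fingers":0,"x":0,"y":0,"z":0,"spin":-17},{"fingers":0,"x":0,"y":0,"z":0,"spin":-25.5},{"fingers":0,"x":0,"y":0,"z":0,"spin":-34},{"fingers":0,"x":0,"y":0,"z":0,"spin":-42.5},{"fingers":0,"x":0,"y":0,"z":0,"spin":-51},{"fingers":0,"x":0,"y":0,"z":0,"spin":-59.5},{"fingers":0,"x":0,"y":0,"z":0,"spin":-68},{"fingers":0,"x":0,"y":0,"z":0,"spin":-76.5},{"fingers":0,"x":0,"y":0,"z":0,"spin":-85}]' 20; python3 -c "
from h import *
o=snap('top','t1');print(o['qpos'])"
```

```text
time_s: 6.15
ee_pos: [0.3262, 0.152, 0.067]
eef_rot: [-1.579, -0.002, -1.457]
force: [0.1, -0.0, 0.2]
grip_width: 0.0467
time_s: 7.15
ee_pos: [0.3284, 0.1529, 0.0998]
eef_rot: [-1.57, -0.001, -0.194]
force: [0.0, 0.2, 0.1]
grip_width: 0.047
time_s: 8.15
ee_pos: [0.3284, 0.1529, 0.0999]
eef_rot: [-1.572, -0.001, 1.29]
force: [0.5, 0.4, -0.5]
grip_width: 0.0468
[ 3.34460625e-01  4.67596624e-02  2.14445977e+00  4.10338090e-06
  9.49473543e-01 -9.55288654e-01]
```

```bash
python3 -m handwheel '[{"fingers":0,"x":0,"y":0,"z":0,"spin":-8},{"fingers":0,"x":0,"y":0,"z":0,"spin":-16},{"fingers":0,"x":0,"y":0.02,"z":0,"spin":-23},{"fingers":0,"x":0,"y":0.06,"z":0,"spin":-23},{"fingers":0,"x":0,"y":0.074,"z":0,"spin":-23},{"fingers":0,"x":0,"y":0.074,"z":0,"spin":-23},{"fingers":-1,"x":0,"y":0.074,"z":0,"spin":-23},{"fingers":-1,"x":0,"y":0.074,"z":0,"spin":-23},{"fingers":-1,"x":0,"y":0.074,"z":0,"spin":-23},{"fingers":-1,"x":0,"y":0.074,"z":0,"spin":-23}]' 20
python3 -m handwheel '[{"fingers":-1,"x":0,"y":0,"z":0,"spin":0},{"fingers":-1,"x":0,"y":-0.03,"z":0,"spin":0},{"fingers":-1,"x":0,"y":-0.08,"z":0,"spin":0},{"fingers":-1,"x":-0.02,"y":-0.12,"z":-0.02,"spin":8},{"fingers":-1,"x":-0.05,"y":-0.134,"z":-0.05,"spin":16},{"fingers":-1,"x":-0.08,"y":-0.134,"z":-0.08,"spin":24},{"fingers":-1,"x":-0.11,"y":-0.134,"z":-0.1,"spin":32},{"fingers":-1,"x":-0.14,"y":-0.134,"z":-0.1,"spin":40},{"fingers":-1,"x":-0.17,"y":-0.134,"z":-0.1,"spin":48},{"fingers":-1,"x":-0.17,"y":-0.134,"z":-0.1,"spin":56}]' 20
python3 -m handwheel '[{"fingers":-1,"x":0,"y":0,"z":0,"spin":8},{"fingers":-1,"x":0,"y":0,"z":0,"spin":16},{"fingers":-1,"x":0,"y":0,"z":0,"spin":24},{"fingers":-1,"x":0,"y":0,"z":0,"spin":32},{"fingers":-1,"x":0,"y":0,"z":0,"spin":34},{"fingers":-1,"x":0,"y":0,"z":0,"spin":34},{"fingers":-1,"x":0,"y":0,"z":0,"spin":34},{"fingers":-1,"x":0,"y":0,"z":0,"spin":34},{"fingers":-1,"x":0,"y":0,"z":0,"spin":34},{"fingers":-1,"x":0,"y":0,"z":0,"spin":34}]' 20
python3 -c "
from h import *
o=snap('wrist','w2');print(o['qpos'],(o['ee_pos'][:2]-[.538,-.004])@rot(.1145))"
```

```text
time_s: 9.2
ee_pos: [0.3288, 0.1531, 0.0263]
eef_rot: [-1.573, -0.0, 1.685]
force: [-2.1, -0.1, 9.6]
grip_width: 0.026
time_s: 10.2
ee_pos: [0.4472, -0.0072, 0.1597]
eef_rot: [-1.571, 0.0, 0.699]
force: [-0.5, 0.2, -0.7]
grip_width: 0.026
time_s: 11.2
ee_pos: [0.447, -0.0047, 0.1595]
eef_rot: [-1.571, -0.0, 0.115]
force: [-0.2, 0.0, -1.4]
grip_width: 0.0257
[-9.23669845e-02  1.40820103e-01  1.87638230e+00 -2.48247927e-07
  1.12435848e+00 -2.06992115e-01] [-0.09046588  0.00974916]
```

View pics/w2.png

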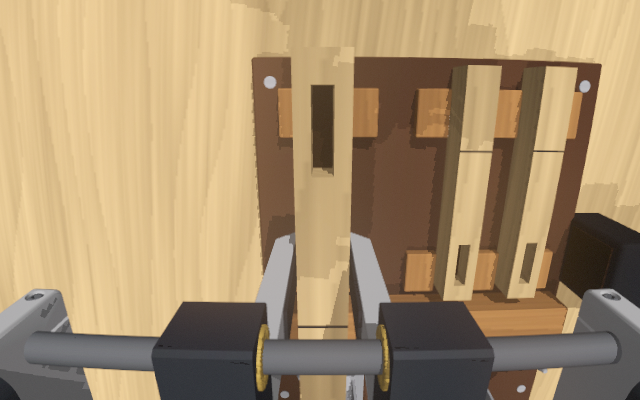

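```bash
python3 -m handwheel '[{"fingers":-1,"x":0,"y":0.04,"z":0,"spin":0},{"fingers":-1,"x":0,"y":0.08,"z":0,"spin":0},{"fingers":-1,"x":0,"y":0.1,"z":0,"spin":0},{"fingers":-1,"x":0,"y":0.11,"z":0,"spin":0},{"fingers":-1,"x":0,"y":0.116,"z":0,"spin":0},{"fingers":-1,"x":0,"y":0.118,"z":0,"spin":0},{"fingers":-1,"x":0,"y":0.118,"z":-0.002,"spin":0},{"fingers":-1,"x":0,"y":0.118,"z":-0.004,"spin":0},{"fingers":-1,"x":0,"y":0.118,"z":-0.006,"spin":0},{"fingers":-1,"x":0,"y":0.118,"z":-0.006,"spin":0}]' 12
python3 -m handwheel '[{"fingers":-1,"x":0,"y":0,"z":-0.001,"spin":0},{"fingers":-1,"x":0,"y":0,"z":-0.002,"spin":0},{"fingers":-1,"x":0,"y":0,"z":-0.003,"spin":0},{"fingers":-1,"x":0,"y":0,"z":-0.004,"spin":0},{"fingers":-1,"x":0,"y":0,"z":-0.005,"spin":0},{"fingers":-1,"x":0,"y":0,"z":-0.006,"spin":0},{"fingers":-1,"x":0,"y":0,"z":-0.007,"spin":0},{"fingers":-1,"x":0,"y":0,"z":-0.007,"spin":0},{"fingers":-1,"x":0,"y":0,"z":-0.007,"spin":0},{"fingers":-1,"x":0,"y":0,"z":-0.007,"spin":0}]' 12
```

```text
time_s: 12.25
ee_pos: [0.4479, -0.0109, 0.0418]
eef_rot: [-1.571, -0.001, 0.114]
force: [0.7, -0.2, -0.9]
grip_width: 0.0257
time_s: 13.25
ee_pos: [0.4482, -0.0163, 0.0414]
eef_rot: [-1.569, 0.0, 0.114]
force: [-1.2, 15.5, 2.3]
grip_width: 0.0258
```

```bash
python3 -m handwheel '[{"fingers":-0.2,"x":0,"y":0,"z":0,"spin":0},{"fingers":0,"x":0,"y":0,"z":0,"spin":0},{"fingers":0,"x":0,"y":0,"z":0,"spin":0},{"fingers":0,"x":0,"y":-0.02,"z":0,"spin":0},{"fingers":0,"x":0,"y":-0.06,"z":0,"spin":0},{"fingers":0,"x":0.03,"y":-0.08,"z":0.01,"spin":0},{"fingers":0,"x":0.07,"y":-0.08,"z":0.016,"spin":0},{"fingers":0,"x":0.11,"y":-0.08,"z":0.016,"spin":0},{"fingers":0,"x":0.12,"y":-0.08,"z":0.016,"spin":0},{"fingers":0,"x":0.12,"y":-0.06,"z":0.016,"spin":0}]' 20
python3 -m handwheel '[{"fingers":0,"x":0,"y":0.03,"z":0,"spin":0},{"fingers":0,"x":0,"y":0.06,"z":0,"spin":0},{"fingers":0,"x":0,"y":0.061,"z":0,"spin":0},{"fingers":0,"x":0,"y":0.061,"z":0,"spin":0},{"fingers":-1,"x":0,"y":0.061,"z":0,"spin":0},{"fingers":-1,"x":0,"y":0.061,"z":0,"spin":0},{"fingers":-1,"x":0,"y":0.061,"z":0,"spin":0},{"fingers":-1,"x":0,"y":0.061,"z":0,"spin":0},{"fingers":-1,"x":0,"y":0.061,"z":0,"spin":0},{"fingers":-1,"x":0,"y":0.04,"z":0,"spin":0}]' 20
python3 -c "
from h import *
o=get_obs();print((o['ee_pos'][:2]-[.538,-.004])@rot(.1145))"
```

```text
time_s: 14.25
ee_pos: [0.5678, 0.012, 0.1027]
eef_rot: [-1.572, -0.003, 0.115]
force: [0.0, -0.1, -0.5]
grip_width: 0.0466
time_s: 15.25
ee_pos: [0.5647, 0.0121, 0.06]
eef_rot: [-1.57, 0.004, 0.114]
force: [0.1, 0.8, -0.9]
grip_width: 0.0259
[0.02835686 0.01290922]
```

```bash
python3 -m handwheel '[{"fingers":-1,"x":0,"y":-0.04,"z":0,"spin":0},{"fingers":-1,"x":-0.02,"y":-0.08,"z":0.01,"spin":8},{"fingers":-1,"x":-0.05,"y":-0.1,"z":0.03,"spin":16},{"fingers":-1,"x":-0.08,"y":-0.1,"z":0.06,"spin":24},{"fingers":-1,"x":-0.11,"y":-0.1,"z":0.09,"spin":32},{"fingers":-1,"x":-0.14,"y":-0.1,"z":0.12,"spin":40},{"fingers":-1,"x":-0.17,"y":-0.1,"z":0.15,"spin":48},{"fingers":-1,"x":-0.2,"y":-0.1,"z":0.167,"spin":56},{"fingers":-1,"x":-0.22,"y":-0.1,"z":0.167,"spin":64},{"fingers":-1,"x":-0.22,"y":-0.1,"z":0.167,"spin":72}]' 20
python3 -m handwheel '[{"fingers":-1,"x":0,"y":0.03,"z":0,"spin":8},{"fingers":-1,"x":0,"y":0.07,"z":0,"spin":16},{"fingers":-1,"x":0,"y":0.11,"z":0,"spin":18},{"fingers":-1,"x":0,"y":0.128,"z":0,"spin":18},{"fingers":-1,"x":0,"y":0.133,"z":0,"spin":18},{"fingers":-1,"x":0,"y":0.133,"z":0,"spin":18},{"fingers":0,"x":0,"y":0.133,"z":0,"spin":18},{"fingers":0,"x":0,"y":0.133,"z":0,"spin":18},{"fingers":0,"x":0,"y":0.133,"z":0,"spin":18},{"fingers":0,"x":0,"y":0.09,"z":0,"spin":18}]' 20
python3 -m handwheel '[{"fingers":0,"x":0,"y":-0.03,"z":0,"spin":0},{"fingers":0,"x":0,"y":-0.03,"z":0,"spin":-8.5},{"fingers":0,"x":0,"y":-0.03,"z":0,"spin":-17},{"fingers":0,"x":0,"y":-0.03,"z":0,"spin":-25.5},{"fingers":0,"x":0,"y":-0.03,"z":0,"spin":-34},{"fingers":0,"x":0,"y":-0.03,"z":0,"spin":-42.5},{"fingers":0,"x":0,"y":-0.03,"z":0,"spin":-51},{"fingers":0,"x":0,"y":-0.03,"z":0,"spin":-59.5},{"fingers":0,"x":0,"y":-0.03,"z":0,"spin":-68},{"fingers":0,"x":0,"y":-0.03,"z":0,"spin":-76.5}]' 20
python3 -m handwheel '[{"fingers":0,"x":0,"y":0,"z":0,"spin":-8.5},{"fingers":0,"x":0,"y":0,"z":0,"spin":-17},{"fingers":0,"x":0,"y":0,"z":0,"spin":-25.5},{"fingers":0,"x":0,"y":0,"z":0,"spin":-34},{"fingers":0,"x":0,"y":0,"z":0,"spin":-42.5},{"fingers":0,"x":0,"y":0,"z":0,"spin":-51},{"fingers":0,"x":0,"y":0,"z":0,"spin":-59.5},{"fingers":0,"x":0,"y":0,"z":0,"spin":-68},{"fingers":0,"x":0,"y":0,"z":0,"spin":-76.5},{"fingers":0,"x":0,"y":0,"z":0,"spin":-85}]' 20
```

```text
time_s: 16.25
ee_pos: [0.3263, 0.1531, 0.1617]
eef_rot: [-1.571, 0.0, -1.146]
force: [0.1, 1.1, -1.3]
grip_width: 0.0259
time_s: 17.25
ee_pos: [0.3261, 0.152, 0.069]
eef_rot: [-1.579, -0.002, -1.457]
force: [-0.0, 0.4, 1.3]
grip_width: 0.0466
time_s: 18.25
ee_pos: [0.3284, 0.1529, 0.1019]
eef_rot: [-1.57, -0.001, -0.115]
force: [-0.2, 0.3, 0.0]
grip_width: 0.0469
time_s: 19.25
ee_pos: [0.3284, 0.1529, 0.1019]
eef_rot: [-1.572, -0.0, 1.368]
force: [0.7, 0.1, -0.3]
grip_width: 0.0469
```

```bash
python3 -m handwheel '[{"fingers":0,"x":0,"y":0,"z":0,"spin":-8},{"fingers":0,"x":0,"y":0,"z":0,"spin":-16},{"fingers":0,"x":0,"y":0.02,"z":0,"spin":-18.5},{"fingers":0,"x":0,"y":0.06,"z":0,"spin":-18.5},{"fingers":0,"x":0,"y":0.0755,"z":0,"spin":-18.5},{"fingers":0,"x":0,"y":0.0755,"z":0,"spin":-18.5},{"fingers":-1,"x":0,"y":0.0755,"z":0,"spin":-18.5},{"fingers":-1,"x":0,"y":0.0755,"z":0,"spin":-18.5},{"fingers":-1,"x":0,"y":0.0755,"z":0,"spin":-18.5},{"fingers":-1,"x":0,"y":0.0755,"z":0,"spin":-18.5}]' 20
python3 -m handwheel '[{"fingers":-1,"x":0,"y":-0.01,"z":0,"spin":0},{"fingers":-1,"x":0,"y":-0.05,"z":0,"spin":0},{"fingers":-1,"x":0,"y":-0.09,"z":0,"spin":0},{"fingers":-1,"x":-0.02,"y":-0.12,"z":-0.02,"spin":8},{"fingers":-1,"x":-0.05,"y":-0.134,"z":-0.05,"spin":16},{"fingers":-1,"x":-0.08,"y":-0.134,"z":-0.08,"spin":24},{"fingers":-1,"x":-0.11,"y":-0.134,"z":-0.11,"spin":32},{"fingers":-1,"x":-0.14,"y":-0.134,"z":-0.14,"spin":40},{"fingers":-1,"x":-0.16,"y":-0.134,"z":-0.17,"spin":48},{"fingers":-1,"x":-0.17,"y":-0.134,"z":-0.2,"spin":56}]' 20
python3 -m handwheel '[{"fingers":-1,"x":0.012,"y":0,"z":-0.016,"spin":8},{"fingers":-1,"x":0.012,"y":0,"z":-0.016,"spin":16},{"fingers":-1,"x":0.012,"y":0,"z":-0.016,"spin":24},{"fingers":-1,"x":0.012,"y":0,"z":-0.016,"spin":32},{"fingers":-1,"x":0.012,"y":0,"z":-0.016,"spin":34},{"fingers":-1,"x":0.012,"y":0,"z":-0.016,"spin":34},{"fingers":-1,"x":0.012,"y":0,"z":-0.016,"spin":34},{"fingers":-1,"x":0.012,"y":0,"z":-0.016,"spin":34},{"fingers":-1,"x":0.012,"y":0,"z":-0.016,"spin":34},{"fingers":-1,"x":0.012,"y":0,"z":-0.016,"spin":34}]' 20
python3 -c "
from h import *
o=get_obs();print((o['ee_pos'][:2]-[.538,-.004])@rot(.1145))"
```

```text
time_s: 20.25
ee_pos: [0.3289, 0.153, 0.0269]
eef_rot: [-1.573, -0.0, 1.685]
force: [-1.9, 0.3, 7.5]
grip_width: 0.0256
time_s: 21.25
ee_pos: [0.5474, 0.005, 0.1608]
eef_rot: [-1.571, -0.0, 0.7]
force: [-0.6, -0.2, -1.5]
grip_width: 0.026
time_s: 22.25
ee_pos: [0.5659, 0.0024, 0.16]
eef_rot: [-1.571, 0.0, 0.115]
force: [0.5, -0.3, -0.7]
grip_width: 0.0259
[0.02840784 0.00316607]
```

```bash
python3 -m handwheel '[{"fingers":-1,"x":0.001,"y":0.03,"z":0.006,"spin":0},{"fingers":-1,"x":0.001,"y":0.07,"z":0.006,"spin":0},{"fingers":-1,"x":0.001,"y":0.1,"z":0.006,"spin":0},{"fingers":-1,"x":0.001,"y":0.11,"z":0.006,"spin":0},{"fingers":-1,"x":0.001,"y":0.116,"z":0.006,"spin":0},{"fingers":-1,"x":0.001,"y":0.118,"z":0.006,"spin":0},{"fingers":-1,"x":0.001,"y":0.118,"z":0.004,"spin":0},{"fingers":-1,"x":0.001,"y":0.118,"z":0.002,"spin":0},{"fingers":-1,"x":0.001,"y":0.118,"z":0,"spin":0},{"fingers":-1,"x":0.001,"y":0.118,"z":0,"spin":0}]' 12
python3 -m handwheel '[{"fingers":-1,"x":0,"y":0,"z":-0.001,"spin":0},{"fingers":-1,"x":0,"y":0,"z":-0.002,"spin":0},{"fingers":-1,"x":0,"y":0,"z":-0.003,"spin":0},{"fingers":-1,"x":0,"y":0,"z":-0.004,"spin":0},{"fingers":-1,"x":0,"y":0,"z":-0.005,"spin":0},{"fingers":-1,"x":0,"y":0,"z":-0.006,"spin":0},{"fingers":-1,"x":0,"y":0,"z":-0.007,"spin":0},{"fingers":-1,"x":0,"y":0,"z":-0.007,"spin":0},{"fingers":-1,"x":0,"y":0,"z":-0.007,"spin":0},{"fingers":-1,"x":0,"y":0,"z":-0.007,"spin":0}]' 12
```

```text
time_s: 23.25
ee_pos: [0.5669, 0.0021, 0.0422]
eef_rot: [-1.571, -0.0, 0.114]
force: [-0.8, 0.1, -0.4]
grip_width: 0.0258
time_s: 24.25
ee_pos: [0.5673, -0.0024, 0.0419]
eef_rot: [-1.568, 0.001, 0.115]
force: [-3.3, 15.7, 0.8]
grip_width: 0.0264
```

```bash
python3 -m handwheel '[{"fingers":-0.2,"x":0,"y":0,"z":0,"spin":0},{"fingers":0,"x":0,"y":0,"z":0,"spin":0},{"fingers":0,"x":0,"y":0,"z":0,"spin":0},{"fingers":0,"x":0,"y":-0.02,"z":0,"spin":0},{"fingers":0,"x":0,"y":-0.06,"z":0,"spin":0},{"fingers":0,"x":0.02,"y":-0.08,"z":0.01,"spin":0},{"fingers":0,"x":0.05,"y":-0.08,"z":0.018,"spin":0},{"fingers":0,"x":0.061,"y":-0.08,"z":0.018,"spin":0},{"fingers":0,"x":0.061,"y":-0.08,"z":0.018,"spin":0},{"fingers":0,"x":0.061,"y":-0.06,"z":0.018,"spin":0}]' 20
python3 -m handwheel '[{"fingers":0,"x":0,"y":0.03,"z":0,"spin":0},{"fingers":0,"x":0,"y":0.06,"z":0,"spin":0},{"fingers":0,"x":0,"y":0.061,"z":0,"spin":0},{"fingers":0,"x":0,"y":0.061,"z":0,"spin":0},{"fingers":-1,"x":0,"y":0.061,"z":0,"spin":0},{"fingers":-1,"x":0,"y":0.061,"z":0,"spin":0},{"fingers":-1,"x":0,"y":0.061,"z":0,"spin":0},{"fingers":-1,"x":0,"y":0.061,"z":0,"spin":0},{"fingers":-1,"x":0,"y":0.061,"z":0,"spin":0},{"fingers":-1,"x":0,"y":0.04,"z":0,"spin":0}]' 20
python3 -c "
from h import *
o=get_obs();print((o['ee_pos'][:2]-[.538,-.004])@rot(.1145))"
```

```text
time_s: 25.25
ee_pos: [0.627, 0.0201, 0.1037]
eef_rot: [-1.571, -0.004, 0.114]
force: [0.5, -0.3, 0.0]
grip_width: 0.0472
time_s: 26.25
ee_pos: [0.6249, 0.0204, 0.0602]
eef_rot: [-1.57, 0.004, 0.114]
force: [-0.1, -0.3, -0.5]
grip_width: 0.026
[0.08915268 0.0143135 ]
```

```bash
python3 -m handwheel '[{"fingers":-1,"x":0,"y":-0.04,"z":0,"spin":0},{"fingers":-1,"x":-0.01,"y":-0.08,"z":0.01,"spin":0},{"fingers":-1,"x":-0.04,"y":-0.1,"z":0.03,"spin":8},{"fingers":-1,"x":-0.08,"y":-0.1,"z":0.05,"spin":16},{"fingers":-1,"x":-0.12,"y":-0.1,"z":0.08,"spin":24},{"fingers":-1,"x":-0.16,"y":-0.1,"z":0.11,"spin":32},{"fingers":-1,"x":-0.2,"y":-0.1,"z":0.14,"spin":40},{"fingers":-1,"x":-0.24,"y":-0.1,"z":0.16,"spin":48},{"fingers":-1,"x":-0.28,"y":-0.1,"z":0.166,"spin":56},{"fingers":-1,"x":-0.28,"y":-0.1,"z":0.166,"spin":64}]' 20
python3 -m handwheel '[{"fingers":-1,"x":0,"y":0.03,"z":0,"spin":8},{"fingers":-1,"x":0,"y":0.07,"z":0,"spin":16},{"fingers":-1,"x":0,"y":0.11,"z":0,"spin":24},{"fingers":-1,"x":0,"y":0.128,"z":0,"spin":26},{"fingers":-1,"x":0,"y":0.133,"z":0,"spin":26},{"fingers":-1,"x":0,"y":0.133,"z":0,"spin":26},{"fingers":0,"x":0,"y":0.133,"z":0,"spin":26},{"fingers":0,"x":0,"y":0.133,"z":0,"spin":26},{"fingers":0,"x":0,"y":0.133,"z":0,"spin":26},{"fingers":0,"x":0,"y":0.09,"z":0,"spin":26}]' 20
python3 -m handwheel '[{"fingers":0,"x":0,"y":-0.03,"z":0,"spin":0},{"fingers":0,"x":0,"y":-0.03,"z":0,"spin":-8.5},{"fingers":0,"x":0,"y":-0.03,"z":0,"spin":-17},{"fingers":0,"x":0,"y":-0.03,"z":0,"spin":-25.5},{"fingers":0,"x":0,"y":-0.03,"z":0,"spin":-34},{"fingers":0,"x":0,"y":-0.03,"z":0,"spin":-42.5},{"fingers":0,"x":0,"y":-0.03,"z":0,"spin":-51},{"fingers":0,"x":0,"y":-0.03,"z":0,"spin":-59.5},{"fingers":0,"x":0,"y":-0.03,"z":0,"spin":-68},{"fingers":0,"x":0,"y":-0.03,"z":0,"spin":-76.5}]' 20
python3 -m handwheel '[{"fingers":0,"x":0,"y":0,"z":0,"spin":-8.5},{"fingers":0,"x":0,"y":0,"z":0,"spin":-17},{"fingers":0,"x":0,"y":0,"z":0,"spin":-25.5},{"fingers":0,"x":0,"y":0,"z":0,"spin":-34},{"fingers":0,"x":0,"y":0,"z":0,"spin":-42.5},{"fingers":0,"x":0,"y":0,"z":0,"spin":-51},{"fingers":0,"x":0,"y":0,"z":0,"spin":-59.5},{"fingers":0,"x":0,"y":0,"z":0,"spin":-68},{"fingers":0,"x":0,"y":0,"z":0,"spin":-76.5},{"fingers":0,"x":0,"y":0,"z":0,"spin":-85}]' 20
python3 -m handwheel '[{"fingers":0,"x":0,"y":0,"z":0,"spin":-8},{"fingers":0,"x":0,"y":0,"z":0,"spin":-16},{"fingers":0,"x":0,"y":0.02,"z":0,"spin":-18.5},{"fingers":0,"x":0,"y":0.06,"z":0,"spin":-18.5},{"fingers":0,"x":0,"y":0.0755,"z":0,"spin":-18.5},{"fingers":0,"x":0,"y":0.0755,"z":0,"spin":-18.5},{"fingers":-1,"x":0,"y":0.0755,"z":0,"spin":-18.5},{"fingers":-1,"x":0,"y":0.0755,"z":0,"spin":-18.5},{"fingers":-1,"x":0,"y":0.0755,"z":0,"spin":-18.5},{"fingers":-1,"x":0,"y":0.0755,"z":0,"spin":-18.5}]' 20
```

```text
time_s: 27.25
ee_pos: [0.3256, 0.1536, 0.162]
eef_rot: [-1.571, 0.0, -1.006]
force: [1.3, 0.8, -0.7]
grip_width: 0.0257
time_s: 28.25
ee_pos: [0.327, 0.1526, 0.0695]
eef_rot: [-1.579, -0.002, -1.456]
force: [-0.3, 0.3, -0.5]
grip_width: 0.0467
time_s: 29.25
ee_pos: [0.3293, 0.1534, 0.1025]
eef_rot: [-1.57, -0.001, -0.115]
force: [-0.5, 0.1, -0.6]
grip_width: 0.0469
time_s: 30.25
ee_pos: [0.3293, 0.1535, 0.1024]
eef_rot: [-1.572, -0.001, 1.369]
force: [-0.3, 0.2, -0.6]
grip_width: 0.0465
time_s: 31.25
ee_pos: [0.3297, 0.1536, 0.0274]
eef_rot: [-1.573, -0.0, 1.685]
force: [-2.4, 0.1, 9.0]
grip_width: 0.0258
```

```bash
python3 -m handwheel '[{"fingers":-1,"x":0,"y":-0.01,"z":0,"spin":0},{"fingers":-1,"x":0,"y":-0.05,"z":0,"spin":0},{"fingers":-1,"x":0,"y":-0.09,"z":0,"spin":0},{"fingers":-1,"x":-0.02,"y":-0.12,"z":-0.02,"spin":8},{"fingers":-1,"x":-0.05,"y":-0.134,"z":-0.05,"spin":16},{"fingers":-1,"x":-0.08,"y":-0.134,"z":-0.08,"spin":24},{"fingers":-1,"x":-0.11,"y":-0.134,"z":-0.11,"spin":32},{"fingers":-1,"x":-0.14,"y":-0.134,"z":-0.14,"spin":40},{"fingers":-1,"x":-0.16,"y":-0.134,"z":-0.16,"spin":48},{"fingers":-1,"x":-0.17,"y":-0.134,"z":-0.16,"spin":56}]' 20
python3 -m handwheel '[{"fingers":-1,"x":0,"y":0,"z":0,"spin":8},{"fingers":-1,"x":0.01,"y":0,"z":-0.007,"spin":16},{"fingers":-1,"x":0.03,"y":0,"z":-0.02,"spin":24},{"fingers":-1,"x":0.06,"y":0,"z":-0.04,"spin":32},{"fingers":-1,"x":0.09,"y":0,"z":-0.06,"spin":34},{"fingers":-1,"x":0.1,"y":0,"z":-0.066,"spin":34},{"fingers":-1,"x":0.1,"y":0,"z":-0.066,"spin":34},{"fingers":-1,"x":0.1,"y":0,"z":-0.066,"spin":34},{"fingers":-1,"x":0.1,"y":0,"z":-0.066,"spin":34},{"fingers":-1,"x":0.1,"y":0,"z":-0.066,"spin":34}]' 20
python3 -c "
from h import *
o=get_obs();print((o['ee_pos'][:2]-[.538,-.004])@rot(.1145))"
```

```text
time_s: 32.25
ee_pos: [0.509, 0.0011, 0.161]
eef_rot: [-1.571, -0.0, 0.7]
force: [0.7, 0.0, -0.4]
grip_width: 0.0257
time_s: 33.25
ee_pos: [0.6258, 0.0174, 0.161]
eef_rot: [-1.571, -0.0, 0.114]
force: [1.2, 0.7, -1.4]
grip_width: 0.0259
[0.08971861 0.01126087]
```

```bash
python3 -m handwheel '[{"fingers":-1,"x":0,"y":0.03,"z":0,"spin":0},{"fingers":-1,"x":0,"y":0.07,"z":0,"spin":0},{"fingers":-1,"x":0,"y":0.1,"z":0,"spin":0},{"fingers":-1,"x":0,"y":0.111,"z":0,"spin":0},{"fingers":-1,"x":0,"y":0.117,"z":0,"spin":0},{"fingers":-1,"x":0,"y":0.119,"z":0,"spin":0},{"fingers":-1,"x":0,"y":0.119,"z":-0.002,"spin":0},{"fingers":-1,"x":0,"y":0.119,"z":-0.004,"spin":0},{"fingers":-1,"x":0,"y":0.119,"z":-0.007,"spin":0},{"fingers":-1,"x":0,"y":0.119,"z":-0.007,"spin":0}]' 12
python3 -m handwheel '[{"fingers":-1,"x":0,"y":0,"z":-0.001,"spin":0},{"fingers":-1,"x":0,"y":0,"z":-0.002,"spin":0},{"fingers":-1,"x":0,"y":0,"z":-0.003,"spin":0},{"fingers":-1,"x":0,"y":0,"z":-0.004,"spin":0},{"fingers":-1,"x":0,"y":0,"z":-0.005,"spin":0},{"fingers":-1,"x":0,"y":0,"z":-0.006,"spin":0},{"fingers":-1,"x":0,"y":0,"z":-0.007,"spin":0},{"fingers":-1,"x":0,"y":0,"z":-0.008,"spin":0},{"fingers":-1,"x":0,"y":0,"z":-0.008,"spin":0},{"fingers":-1,"x":0,"y":0,"z":-0.008,"spin":0}]' 12
```

```text
time_s: 34.25
ee_pos: [0.6276, 0.0102, 0.0424]
eef_rot: [-1.571, -0.001, 0.114]
force: [0.6, -0.9, 4.4]
grip_width: 0.0259
time_s: 35.25
ee_pos: [0.6284, 0.005, 0.0422]
eef_rot: [-1.568, -0.001, 0.115]
force: [-1.1, 16.5, 5.4]
grip_width: 0.0258
```

```bash
python3 -m handwheel '[{"fingers":-0.2,"x":0,"y":0,"z":0,"spin":0},{"fingers":0,"x":0,"y":0,"z":0,"spin":0},{"fingers":0,"x":0,"y":0,"z":0,"spin":0},{"fingers":0,"x":0,"y":-0.03,"z":0,"spin":0},{"fingers":0,"x":0,"y":-0.08,"z":0,"spin":0},{"fingers":0,"x":0,"y":-0.13,"z":0,"spin":0},{"fingers":0,"x":0,"y":-0.18,"z":0,"spin":0},{"fingers":0,"x":-0.02,"y":-0.2,"z":0.04,"spin":8},{"fingers":0,"x":-0.04,"y":-0.21,"z":0.085,"spin":16},{"fingers":0,"x":-0.05,"y":-0.21,"z":0.13,"spin":24}]' 20
python3 -m handwheel '[{"fingers":0,"x":-0.16,"y":0,"z":0.15,"spin":8},{"fingers":0,"x":-0.16,"y":0,"z":0.15,"spin":16},{"fingers":0,"x":-0.177,"y":0,"z":0.18,"spin":24},{"fingers":0,"x":-0.177,"y":0,"z":0.18,"spin":32},{"fingers":0,"x":-0.177,"y":0,"z":0.18,"spin":36},{"fingers":0,"x":-0.177,"y":0,"z":0.18,"spin":36},{"fingers":0,"x":-0.177,"y":0,"z":0.18,"spin":36},{"fingers":0,"x":-0.177,"y":0,"z":0.18,"spin":36},{"fingers":0,"x":-0.177,"y":0,"z":0.18,"spin":36},{"fingers":0,"x":-0.177,"y":0,"z":0.18,"spin":36}]' 20
python3 - <<'E'
from h import *
o=snap('wrist','w3'); print(o['ee_pos'],o['eef_rot'])
snap('top','t2')
a=cv2.imread('pics/w3.png'); b=cv2.imread('pics/t2.png')[115:240,130:450]
cv2.imwrite('pics/m2.png',np.vstack([a[:330],cv2.resize(b,(640,250),interpolation=cv2.INTER_CUBIC)]))
E
```

```text
time_s: 36.25
ee_pos: [0.5627, 0.1268, 0.2535]
eef_rot: [-1.57, -0.003, -0.312]
force: [0.6, 0.3, 0.3]
grip_width: 0.0471
time_s: 37.25
ee_pos: [0.4495, 0.3498, 0.2515]
eef_rot: [-1.571, -0.0, -0.934]
force: [-0.3, -0.2, -0.3]
grip_width: 0.0473
[0.4494565  0.34978085 0.25150246] [-1.57075960e+00 -1.11709153e-04 -9.34469391e-01]
```

View pics/m2.png

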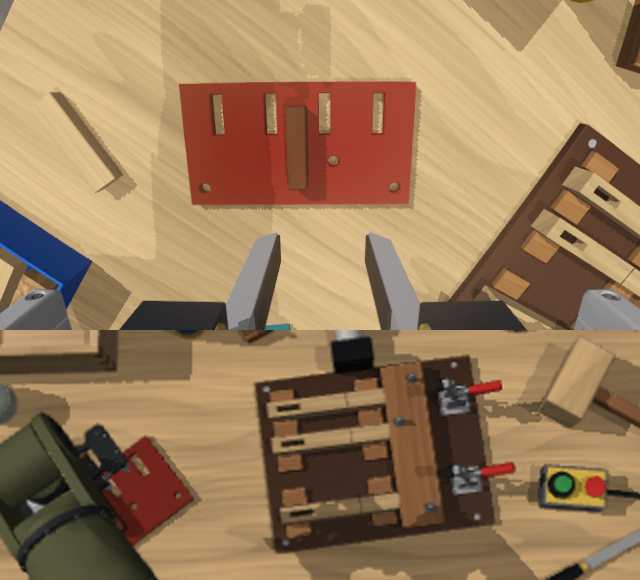

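```bash
python3 - <<'E'
from h import *
d=np.load('pics/w3.npz'); C=d['K'],d['D'],d['V']; e=np.array([.44946,.34978]); y=-.9345
th,t,r=fit([[-.13,.07],[.13,.07],[.13,-.07],[-.13,-.07]],pix2z([(180,84.5),(416,82.5),(410,206),(192,205)],.012,*C)); print(th,t,r,'rel',(t-e)@rot(y))
h=fit([[-.112,-.05],[.112,-.05],[.04,-.018]],pix2z([(206,187),(394,187),(334,160)],.012,*C)); print(h,'rel',(h[1]-e)@rot(y))
w=pix2z([(286,106),(306,106),(308,188),(288,188)],.04,*C)[:,:2]; print('bar',(w-e)@rot(y))
E
```

```text
-0.932370548243094 [0.44932021 0.3843635 ] [0.00055974 0.00155442 0.00146448 0.00069729] rel [-0.02789865  0.02043779]
(np.float64(-0.9345263287617482), array([0.45151764, 0.38609528]), array([1.38758560e-03, 1.33200788e-03, 5.56283104e-05])) rel [-0.02798576  0.02323425]
bar [[-0.03854875  0.06693312]
 [-0.01807823  0.06687604]
 [-0.01697925 -0.02019879]
 [-0.038771   -0.02019695]]
```

```bash
python3 -m handwheel '[{"fingers":0,"x":0.511,"y":0,"z":-0.239,"spin":-8},{"fingers":0,"x":0.511,"y":0,"z":-0.239,"spin":-16},{"fingers":0,"x":0.511,"y":0,"z":-0.239,"spin":-24},{"fingers":0,"x":0.511,"y":0,"z":-0.239,"spin":-32},{"fingers":0,"x":0.511,"y":0,"z":-0.239,"spin":-40},{"fingers":0,"x":0.511,"y":0,"z":-0.239,"spin":-48},{"fingers":0,"x":0.511,"y":0,"z":-0.239,"spin":-56},{"fingers":0,"x":0.511,"y":0,"z":-0.239,"spin":-60},{"fingers":0,"x":0.511,"y":0,"z":-0.239,"spin":-60},{"fingers":0,"x":0.511,"y":0,"z":-0.239,"spin":-60}]' 20
python3 -c "
from h import *
o=get_obs();print(o['ee_pos'],o['eef_rot'][2],(o['ee_pos'][:2]-[.538,-.004])@rot(.1145))"
```

```text
time_s: 38.35
ee_pos: [0.5427, -0.1128, 0.2517]
eef_rot: [-1.571, -0.0, 0.114]
force: [0.7, 0.2, -0.1]
grip_width: 0.047
[ 0.54265186 -0.11277023  0.25171168] 0.11405366400513994 [-0.0078056  -0.10858948]
```

```bash
python3 -m handwheel '[{"fingers":0,"x":0.008,"y":0,"z":-0.04,"spin":0},{"fingers":0,"x":0.008,"y":0,"z":-0.08,"spin":0},{"fingers":0,"x":0.008,"y":0,"z":-0.09,"spin":0},{"fingers":0,"x":0.008,"y":0,"z":-0.09,"spin":0},{"fingers":0,"x":0.008,"y":0,"z":-0.09,"spin":0},{"fingers":0,"x":0.008,"y":0,"z":-0.09,"spin":0},{"fingers":0,"x":0.008,"y":0,"z":-0.09,"spin":0},{"fingers":0,"x":0.008,"y":0,"z":-0.09,"spin":0},{"fingers":0,"x":0.008,"y":0,"z":-0.09,"spin":0},{"fingers":0,"x":0.008,"y":0,"z":-0.09,"spin":0}]' 20
python3 - <<'E'
from h import *
o=snap('wrist','w4'); print(o['ee_pos'],o['eef_rot'])
a=cv2.imread('pics/w4.png'); cv2.imwrite('pics/w4c.png',cv2.resize(a[40:290,180:470],None,fx=2.6,fy=2.4,interpolation=cv2.INTER_CUBIC))
E
```

```text
time_s: 39.35
ee_pos: [0.561, -0.1985, 0.2515]
eef_rot: [-1.571, -0.0, 0.114]
force: [0.2, -0.9, -0.3]
grip_width: 0.0469
[ 0.56097224 -0.19854939  0.25152163] [-1.57083818e+00 -6.27589022e-05  1.14496572e-01]
```

View pics/w4c.png

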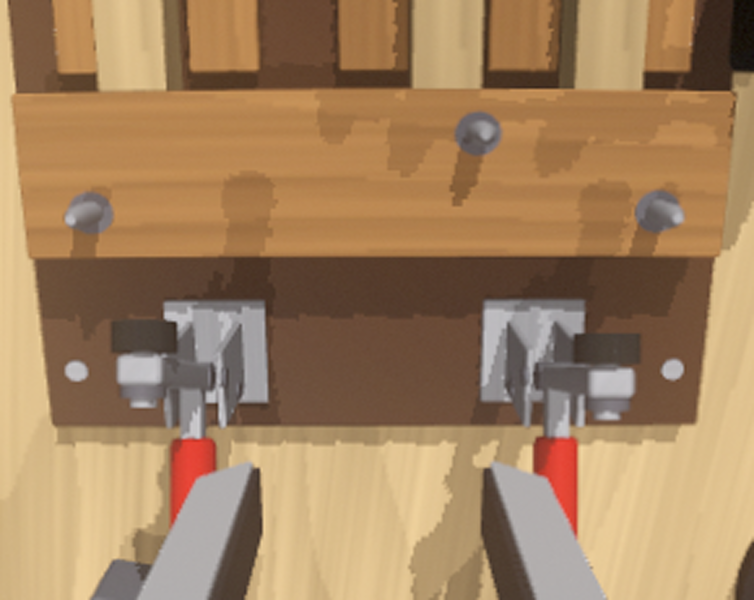

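```bash
cat > fitjig.py <<'E'
from h import *
from scipy.optimize import least_squares
d=np.load('pics/w4.npz'); C=d['K'],d['D'],d['V']
px=(np.array([(14,95),(733,92),(718,257),(33,257),(88,213),(663,213),(479,132.)])+.5)/[2.6,2.4]-.5+[180,40]
J=np.array([(-.14,-.1,.047),(.14,-.1,.047),(.14,-.17,.047),(-.14,-.17,.047),(-.112,-.15,.058),(.112,-.15,.058),(.04,-.118,.058)])
def f(q,J=J): return proj(np.c_[(rot(q[2])@J[:,:2].T).T+q[:2],J[:,2]],*C)
for s in (slice(0,4),slice(4,7),slice(0,7)):
    s_=least_squares(lambda q:(f(q)-px)[s].ravel(),[.538,-.004,.115]); print(s_.x.round(5),s_.fun.round(1))
E
python3 fitjig.py
```

```text
[ 0.53786 -0.00276  0.1176 ] [-2.  -0.7  2.6 -0.3  1.9  0.6 -2.5  1.4]
[ 0.53772 -0.00194  0.11641] [-2.4  0.3  1.3 -0.1  1.   0.1]
[ 0.53774 -0.00241  0.11749] [-2.1 -1.1  2.5 -0.6  1.8  0.3 -2.7  1.  -2.2  0.9  1.4  0.3  1.1  0.5]
```

```bash
cat >> fitjig.py <<'E'
print('with z offset')
def g(q): return proj(np.c_[(rot(q[2])@J[:,:2].T).T+q[:2],J[:,2]+q[3]],*C)
for s in (slice(0,4),slice(4,7),slice(0,7)):
    s_=least_squares(lambda q:(g(q)-px)[s].ravel(),[.538,-.004,.115,0],x_scale=.01); print(s_.x.round(5),s_.fun.round(1))
# wrist view of the template, w3, same with z offset
d=np.load('pics/w3.npz'); C=d['K'],d['D'],d['V']
px=np.array([(180,84.5),(416,82.5),(410,206),(192,205),(206,187),(394,187),(334,160.)])
J=np.array([(-.13,.07,.012),(.13,.07,.012),(.13,-.07,.012),(-.13,-.07,.012),(-.112,-.05,.012),(.112,-.05,.012),(.04,-.018,.012)])
for s in (slice(0,4),slice(0,7)):
    s_=least_squares(lambda q:(g(q)-px)[s].ravel(),[.45,.385,-.93,0],x_scale=.01); print('T',s_.x.round(5),s_.fun.round(1),(s_.x[:2]-[.44946,.34978])@rot(-.9345))
E
python3 fitjig.py
```

```text
[ 0.53786 -0.00276  0.1176 ] [-2.  -0.7  2.6 -0.3  1.9  0.6 -2.5  1.4]
[ 0.53772 -0.00194  0.11641] [-2.4  0.3  1.3 -0.1  1.   0.1]
[ 0.53774 -0.00241  0.11749] [-2.1 -1.1  2.5 -0.6  1.8  0.3 -2.7  1.  -2.2  0.9  1.4  0.3  1.1  0.5]
with z offset
[ 0.5379  -0.00292  0.11761 -0.00636] [ 0.4 -0.4  0.2  0.  -0.3 -0.2 -0.4  0.6]
[ 0.53807 -0.00227  0.11616 -0.00637] [-0.2 -0.  -0.3 -0.4  0.6  0.4]
[ 0.53792 -0.00265  0.11738 -0.0064 ] [ 0.4 -0.7  0.2 -0.2 -0.3 -0.4 -0.4  0.3 -0.2  0.5 -0.4 -0.1  0.5  0.7]
T [ 4.4923e-01  3.8443e-01 -9.3186e-01 -5.1000e-04] [-0.4 -0.1  1.1  0.5 -1.  -1.   0.3  0.5] [-0.02800367  0.02040166]
T [ 0.44979  0.385   -0.93201 -0.00222] [ 0.  -0.8  0.6 -0.2 -1.4 -2.   0.6 -0.6 -0.4  1.4  0.7  0.9 -0.1  1.3] [-0.02813215  0.02118838]
```

```bash
python3 -m handwheel '[{"fingers":0,"x":-0.044,"y":0,"z":0.592,"spin":8},{"fingers":0,"x":-0.044,"y":0,"z":0.592,"spin":16},{"fingers":0,"x":-0.044,"y":0,"z":0.592,"spin":24},{"fingers":0,"x":-0.044,"y":0,"z":0.592,"spin":32},{"fingers":0,"x":-0.044,"y":0,"z":0.592,"spin":40},{"fingers":0,"x":-0.044,"y":0,"z":0.592,"spin":48},{"fingers":0,"x":-0.044,"y":0,"z":0.592,"spin":56},{"fingers":0,"x":-0.044,"y":0,"z":0.592,"spin":60},{"fingers":0,"x":-0.044,"y":0,"z":0.592,"spin":60},{"fingers":0,"x":-0.044,"y":0,"z":0.592,"spin":60}]' 40
python3 -c "
from h import *
o=get_obs();y=o['eef_rot'][2];print(o['ee_pos'],y,(np.array([.4498,.385])-o['ee_pos'][:2])@rot(y), y+.932)"
```

```text
time_s: 40.4
ee_pos: [0.4704, 0.2756, 0.2517]
eef_rot: [-1.57, -0.0, -0.933]
force: [1.0, -0.7, -0.1]
grip_width: 0.0468
[0.47043084 0.2756053  0.25171053] -0.9333352614398167 [-0.1001892   0.04852789] -0.0013352614398166596
```

```bash
python3 -m handwheel '[{"fingers":0,"x":-0.04,"y":0,"z":0.02,"spin":0},{"fingers":0,"x":-0.08,"y":0.02,"z":0.04,"spin":0},{"fingers":0,"x":-0.1,"y":0.06,"z":0.048,"spin":0},{"fingers":0,"x":-0.1,"y":0.1,"z":0.048,"spin":0},{"fingers":0,"x":-0.1,"y":0.13,"z":0.048,"spin":0},{"fingers":0,"x":-0.1,"y":0.13,"z":0.048,"spin":0},{"fingers":0,"x":-0.1,"y":0.13,"z":0.048,"spin":0},{"fingers":0,"x":-0.1,"y":0.13,"z":0.048,"spin":0},{"fingers":0,"x":-0.1,"y":0.13,"z":0.048,"spin":0},{"fingers":0,"x":-0.1,"y":0.13,"z":0.048,"spin":0}]' 40
python3 -c "
from h import *
o=get_obs();y=o['eef_rot'][2];print(o['ee_pos'],y,(np.array([.4498,.385])-o['ee_pos'][:2])@rot(y), y+.932)"
```

```text
time_s: 41.4
ee_pos: [0.4506, 0.3828, 0.1227]
eef_rot: [-1.569, -0.0, -0.933]
force: [-0.7, 0.1, -0.0]
grip_width: 0.0469
[0.45059782 0.38279287 0.1227325 ] -0.93315531679716 [-0.00224838  0.00067286] -0.0011553167971599665
```

```bash
python3 -m handwheel '[{"fingers":0,"x":-0.002,"y":0.04,"z":0.001,"spin":0},{"fingers":0,"x":-0.002,"y":0.07,"z":0.001,"spin":0},{"fingers":0,"x":-0.002,"y":0.0875,"z":0.001,"spin":0},{"fingers":0,"x":-0.002,"y":0.0875,"z":0.001,"spin":0},{"fingers":-1,"x":-0.002,"y":0.0875,"z":0.001,"spin":0},{"fingers":-1,"x":-0.002,"y":0.0875,"z":0.001,"spin":0},{"fingers":-1,"x":-0.002,"y":0.0875,"z":0.001,"spin":0},{"fingers":-1,"x":-0.002,"y":0.0875,"z":0.001,"spin":0},{"fingers":-1,"x":-0.002,"y":0.0875,"z":0.001,"spin":0},{"fingers":-1,"x":-0.002,"y":0.0875,"z":0.001,"spin":0}]' 40
python3 -m handwheel '[{"fingers":-1,"x":0,"y":0,"z":0,"spin":0},{"fingers":-1,"x":0,"y":-0.01,"z":0,"spin":0},{"fingers":-1,"x":0,"y":-0.03,"z":0,"spin":0},{"fingers":-1,"x":0,"y":-0.06,"z":0,"spin":0},{"fingers":-1,"x":0,"y":-0.09,"z":0,"spin":0},{"fingers":-1,"x":0,"y":-0.11,"z":0,"spin":0},{"fingers":-1,"x":0,"y":-0.11,"z":0,"spin":0},{"fingers":-1,"x":0,"y":-0.11,"z":0,"spin":0},{"fingers":-1,"x":0,"y":-0.11,"z":0,"spin":0},{"fingers":-1,"x":0,"y":-0.11,"z":0,"spin":0}]' 40
python3 - <<'E'
from h import *
o=snap('wrist','w5'); print(o['ee_pos'],o['eef_rot'],o['qpos'])
E
```

```text
time_s: 42.4
ee_pos: [0.4499, 0.3849, 0.0345]
eef_rot: [-1.57, -0.0, -0.933]
force: [-1.0, -1.7, 5.6]
grip_width: 0.0219
time_s: 43.4
ee_pos: [0.4493, 0.3845, 0.1425]
eef_rot: [-1.573, -0.0, -0.933]
force: [0.6, -0.6, -4.1]
grip_width: 0.0215
[0.44934623 0.38449726 0.14252254] [-1.57313943e+00 -2.49466855e-05 -9.32928858e-01] [ 6.45858934e-01  4.67871779e-01  1.48713762e+00 -6.70410588e-06
  1.18892648e+00  1.57879033e+00]
```

View pics/w5.png

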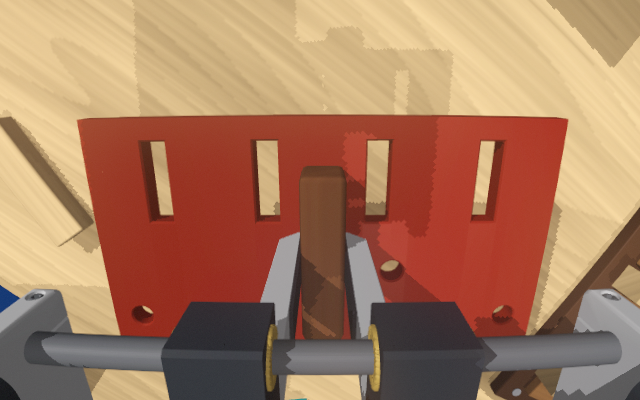

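```bash
cat > fitt.py <<'E'
from h import *
from scipy.optimize import least_squares
d=np.load('pics/w5.npz'); C=d['K'],d['D'],d['V']; e=np.array([.44935,.38450]); y0=-.93293; zt=.120
px=np.array([(78.5,120.5),(567.5,120),(143,313),(502,312),(391,266.)])
J=np.array([(-.13,.07,zt),(.13,.07,zt),(-.112,-.05,zt),(.112,-.05,zt),(.04,-.018,zt)])
def g(q): return proj(np.c_[(rot(q[2])@J[:,:2].T).T+q[:2],J[:,2]+q[3]],*C)
for s in (slice(0,5),slice(2,5)):
    r=least_squares(lambda q:(g(q)-px)[s].ravel(),[.45,.385,-.93,0],x_scale=.01); print(r.x.round(5),r.fun.round(1),(r.x[:2]-e)@rot(y0),r.x[2]-y0)
E
python3 fitt.py
```

```text
[ 0.44919  0.38571 -0.93105 -0.00269] [ 0.2 -1.6 -1.  -2.   1.3  0.3 -0.5  0.7  0.1  3. ] [-0.0010687   0.00059485] 0.0018761461850483885
[ 0.45016  0.38698 -0.92802 -0.00174] [-0.1 -0.5  0.3 -0.9 -0.1  1.2] [-0.00150952  0.00212455] 0.004910851895625679
```

```bash
python3 -m handwheel '[{"fingers":-1,"x":0.03,"y":-0.01,"z":-0.014,"spin":-8},{"fingers":-1,"x":0.07,"y":-0.01,"z":-0.032,"spin":-16},{"fingers":-1,"x":0.11,"y":-0.01,"z":-0.051,"spin":-24},{"fingers":-1,"x":0.15,"y":-0.01,"z":-0.07,"spin":-32},{"fingers":-1,"x":0.19,"y":-0.01,"z":-0.088,"spin":-40},{"fingers":-1,"x":0.23,"y":-0.01,"z":-0.107,"spin":-48},{"fingers":-1,"x":0.27,"y":-0.01,"z":-0.125,"spin":-56},{"fingers":-1,"x":0.31,"y":-0.01,"z":-0.144,"spin":-60},{"fingers":-1,"x":0.34,"y":-0.01,"z":-0.158,"spin":-60},{"fingers":-1,"x":0.36,"y":-0.01,"z":-0.167,"spin":-60}]' 40
python3 -c "
from h import *
o=get_obs();y=o['eef_rot'][2];print(o['ee_pos'],y,(np.array([.55,-.103])-o['ee_pos'][:2])@rot(y), y-.115)"
```

```text
time_s: 44.45
ee_pos: [0.53, -0.0062, 0.1535]
eef_rot: [-1.571, 0.001, 0.113]
force: [-0.2, -0.1, -3.7]
grip_width: 0.0211
[ 0.53004387 -0.00620176  0.15351965] 0.11267861698894288 [ 0.00894555 -0.09842827] -0.0023213830110571237
```

```bash
python3 -m handwheel '[{"fingers":-1,"x":0.009,"y":0,"z":-0.02,"spin":0},{"fingers":-1,"x":0.009,"y":0,"z":-0.05,"spin":0},{"fingers":-1,"x":0.009,"y":0,"z":-0.08,"spin":0},{"fingers":-1,"x":0.009,"y":0,"z":-0.096,"spin":0},{"fingers":-1,"x":0.009,"y":0.02,"z":-0.096,"spin":0},{"fingers":-1,"x":0.009,"y":0.035,"z":-0.096,"spin":0},{"fingers":-1,"x":0.009,"y":0.035,"z":-0.096,"spin":0},{"fingers":-1,"x":0.009,"y":0.035,"z":-0.096,"spin":0},{"fingers":-1,"x":0.009,"y":0.035,"z":-0.096,"spin":0},{"fingers":-1,"x":0.009,"y":0.035,"z":-0.096,"spin":0}]' 40
python3 -c "
from h import *
o=get_obs();y=o['eef_rot'][2];print(o['ee_pos'],y,(np.array([.55,-.103])-o['ee_pos'][:2])@rot(y), y-.115)"
```

```text
time_s: 45.45
ee_pos: [0.5502, -0.0981, 0.1198]
eef_rot: [-1.571, -0.001, 0.115]
force: [0.0, -0.6, -4.5]
grip_width: 0.0215
[ 0.55023971 -0.09807405  0.11979505] 0.11451279462124475 [-0.00080099 -0.0048663 ] -0.0004872053787552538
```

```bash
python3 -m handwheel '[{"fingers":-1,"x":-0.001,"y":0,"z":-0.005,"spin":0},{"fingers":-1,"x":-0.001,"y":0,"z":-0.005,"spin":0},{"fingers":-1,"x":-0.001,"y":0,"z":-0.005,"spin":0},{"fingers":-1,"x":-0.001,"y":0.004,"z":-0.005,"spin":0},{"fingers":-1,"x":-0.001,"y":0.008,"z":-0.005,"spin":0},{"fingers":-1,"x":-0.001,"y":0.012,"z":-0.005,"spin":0},{"fingers":-1,"x":-0.001,"y":0.014,"z":-0.005,"spin":0},{"fingers":-1,"x":-0.001,"y":0.016,"z":-0.005,"spin":0},{"fingers":-1,"x":-0.001,"y":0.018,"z":-0.005,"spin":0},{"fingers":-1,"x":-0.001,"y":0.018,"z":-0.005,"spin":0}]' 40
python3 -c "
from h import *
o=get_obs();y=o['eef_rot'][2];print(o['ee_pos'],o['eef_rot'],o['moment'],(np.array([.55,-.103])-o['ee_pos'][:2])@rot(y))
snap('wrist','w6')"
```

```text
time_s: 46.45
ee_pos: [0.5494, -0.1032, 0.1008]
eef_rot: [-1.571, 0.0, 0.114]
force: [-0.1, -0.1, -3.3]
grip_width: 0.0221
[ 0.54939392 -0.10324487  0.10075133] [-1.57075113e+00  2.36185423e-04  1.14292525e-01] [-0.02363529  0.0071352  -0.00458238] [0.00063005 0.00017415]
```

View pics/w6.png

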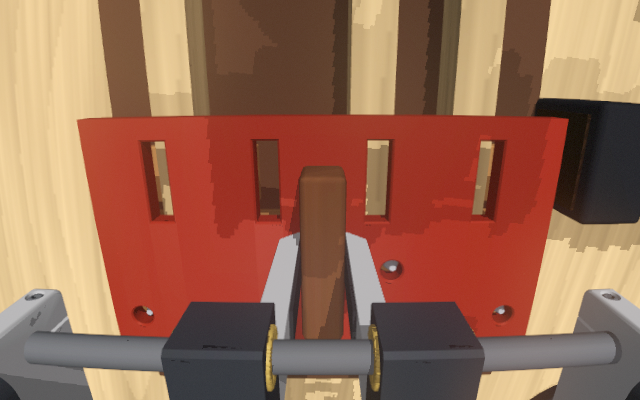

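```bash
python3 -m handwheel '[{"fingers":-1,"x":0,"y":0.002,"z":0,"spin":0},{"fingers":-1,"x":0,"y":0.004,"z":0,"spin":0},{"fingers":-1,"x":0,"y":0.006,"z":0,"spin":0},{"fingers":-1,"x":0,"y":0.008,"z":0,"spin":0},{"fingers":-1,"x":0,"y":0.01,"z":0,"spin":0},{"fingers":-1,"x":0,"y":0.01,"z":0,"spin":0},{"fingers":-1,"x":0,"y":0.01,"z":0,"spin":0},{"fingers":-1,"x":0,"y":0.01,"z":0,"spin":0},{"fingers":-1,"x":0,"y":0.01,"z":0,"spin":0},{"fingers":-1,"x":0,"y":0.01,"z":0,"spin":0}]' 40
python3 -c "
from h import *
o=get_obs();y=o['eef_rot'][2];print(o['ee_pos'],o['eef_rot'],o['moment'],(np.array([.55,-.103])-o['ee_pos'][:2])@rot(y))"
```

```text
time_s: 47.5
ee_pos: [0.5496, -0.1034, 0.0909]
eef_rot: [-1.571, -0.0, 0.114]
force: [4.5, -2.4, -7.2]
grip_width: 0.0217
[ 0.54958412 -0.1033794   0.09088831] [-1.57098356e+00 -3.42933264e-04  1.14156731e-01] [-0.44672641 -0.96561063  0.08362223] [0.00045639 0.00032956]
```

```bash
python3 -m handwheel '[{"fingers":-1,"x":0.0007,"y":0.001,"z":0,"spin":0},{"fingers":-1,"x":0.0007,"y":0.003,"z":0,"spin":0},{"fingers":-1,"x":0.0007,"y":0.005,"z":0,"spin":0},{"fingers":-1,"x":0.0007,"y":0.007,"z":0,"spin":0},{"fingers":-1,"x":0.0007,"y":0.0085,"z":0,"spin":0},{"fingers":-1,"x":0.0007,"y":0.0095,"z":0,"spin":0},{"fingers":-1,"x":0.0007,"y":0.0095,"z":0,"spin":0},{"fingers":-1,"x":0.0007,"y":0.0095,"z":0,"spin":0},{"fingers":-1,"x":0.0007,"y":0.0095,"z":0,"spin":0},{"fingers":-1,"x":0.0007,"y":0.0095,"z":0,"spin":0}]' 40
python3 -c "
from h import *
o=get_obs();y=o['eef_rot'][2];print(o['ee_pos'],o['eef_rot'],o['moment'],(np.array([.55,-.103])-o['ee_pos'][:2])@rot(y))"
```

```text
time_s: 48.5
ee_pos: [0.5502, -0.1032, 0.0815]
eef_rot: [-1.571, -0.0, 0.114]
force: [-1.3, -0.5, -3.9]
grip_width: 0.0217
[ 0.55016778 -0.10316316  0.08146375] [-1.57079122e+00 -5.39551553e-05  1.14254838e-01] [0.02255263 0.13102289 0.02324169] [-0.00014809  0.00018123]
```

```bash
python3 -m handwheel '[{"fingers":-1,"x":0,"y":0.0005,"z":0,"spin":0},{"fingers":-1,"x":0,"y":0.001,"z":0,"spin":0},{"fingers":-1,"x":0,"y":0.0015,"z":0,"spin":0},{"fingers":-1,"x":0,"y":0.0015,"z":0,"spin":0},{"fingers":-1,"x":0,"y":0.0015,"z":0,"spin":0},{"fingers":-1,"x":0,"y":0.0015,"z":0,"spin":0},{"fingers":-1,"x":0,"y":0.0015,"z":0,"spin":0},{"fingers":-1,"x":0,"y":0.0015,"z":0,"spin":0},{"fingers":-1,"x":0,"y":0.0015,"z":0,"spin":0},{"fingers":-1,"x":0,"y":0.0015,"z":0,"spin":0}]' 40
python3 -c "
from h import *
o=get_obs();print(o['ee_pos'],o['force'],o['moment'])"
```

```text
time_s: 49.5
ee_pos: [0.5502, -0.1032, 0.0814]
eef_rot: [-1.571, -0.0, 0.114]
force: [-10.5, 2.6, 15.5]
grip_width: 0.022
[ 0.55015711 -0.10316223  0.08141324] [-10.49142586   2.64938897  15.47688015] [ 0.37193482  1.92474219 -0.01141675]
```

```bash
python3 -m handwheel '[{"fingers":-0.3,"x":0,"y":-0.0015,"z":0,"spin":0},{"fingers":0,"x":0,"y":-0.0015,"z":0,"spin":0},{"fingers":0,"x":0,"y":-0.0015,"z":0,"spin":0},{"fingers":0,"x":0,"y":-0.0015,"z":0,"spin":0},{"fingers":0,"x":0,"y":-0.02,"z":0,"spin":0},{"fingers":0,"x":0,"y":-0.06,"z":0,"spin":0},{"fingers":0,"x":0,"y":-0.1,"z":0,"spin":0},{"fingers":-1,"x":0,"y":-0.14,"z":0,"spin":0},{"fingers":-1,"x":0,"y":-0.18,"z":0,"spin":0},{"fingers":-1,"x":-0.03,"y":-0.18,"z":-0.03,"spin":0}]' 40
python3 -m handwheel '[{"fingers":-1,"x":-0.03,"y":0,"z":-0.04,"spin":0},{"fingers":-1,"x":-0.04,"y":0,"z":-0.08,"spin":0},{"fingers":-1,"x":-0.04,"y":0,"z":-0.112,"spin":0},{"fingers":-1,"x":-0.04,"y":0,"z":-0.112,"spin":0},{"fingers":-1,"x":-0.04,"y":0,"z":-0.112,"spin":0},{"fingers":-1,"x":-0.04,"y":0,"z":-0.112,"spin":0},{"fingers":-1,"x":-0.04,"y":0,"z":-0.112,"spin":0},{"fingers":-1,"x":-0.04,"y":0,"z":-0.112,"spin":0},{"fingers":-1,"x":-0.04,"y":0,"z":-0.112,"spin":0},{"fingers":-1,"x":-0.04,"y":0,"z":-0.112,"spin":0}]' 40
python3 - <<'E'
from h import *
o=get_obs();print((o['ee_pos'][:2]-[.5388,-.0038])@rot(.1145),o['ee_pos'][2],o['grip_width'])
snap('scene','s1',(190,130,450,330),3); snap('wrist','w7')
E
```

```text
time_s: 50.5
ee_pos: [0.5262, -0.1351, 0.2651]
eef_rot: [-1.574, -0.008, 0.118]
force: [0.1, -0.8, 0.1]
grip_width: 0.0266
time_s: 51.5
ee_pos: [0.4969, -0.252, 0.26]
eef_rot: [-1.571, -0.0, 0.115]
force: [0.3, 0.3, 0.2]
grip_width: 0.0006
[-0.07000867 -0.24175873] 0.2600479069539604 0.0005842552004965173
```

View pics/s1.png

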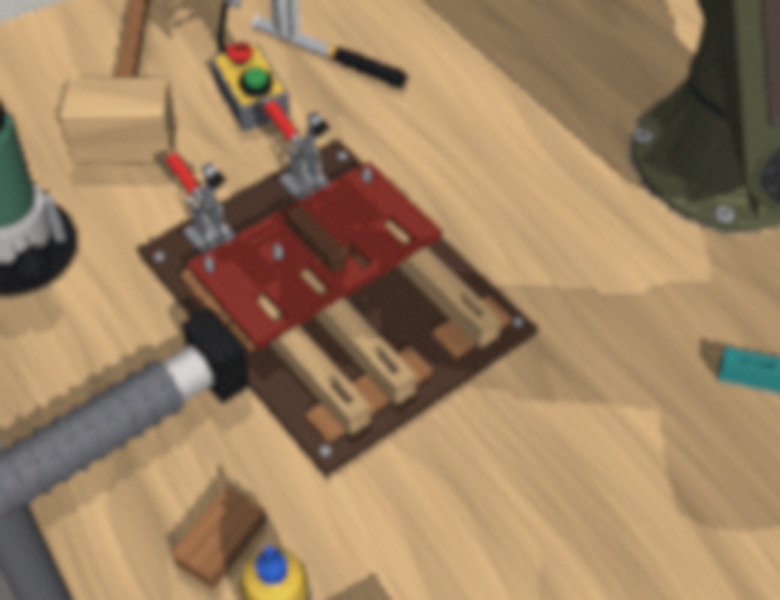

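```bash
python3 -m handwheel '[{"fingers":-1,"x":0,"y":0.04,"z":0,"spin":0},{"fingers":-1,"x":0,"y":0.08,"z":0,"spin":0},{"fingers":-1,"x":0,"y":0.108,"z":0,"spin":0},{"fingers":-1,"x":0,"y":0.108,"z":0,"spin":0},{"fingers":-1,"x":0,"y":0.108,"z":0,"spin":0},{"fingers":-1,"x":0,"y":0.108,"z":0,"spin":0},{"fingers":-1,"x":0,"y":0.108,"z":0.005,"spin":0},{"fingers":-1,"x":0,"y":0.108,"z":0.01,"spin":0},{"fingers":-1,"x":0,"y":0.108,"z":0.014,"spin":0},{"fingers":-1,"x":0,"y":0.108,"z":0.014,"spin":0}]' 20
python3 -m handwheel '[{"fingers":-1,"x":0,"y":0,"z":0.01,"spin":0},{"fingers":-1,"x":0,"y":0.002,"z":0.02,"spin":0},{"fingers":-1,"x":0,"y":0.005,"z":0.03,"spin":0},{"fingers":-1,"x":0,"y":0.01,"z":0.0385,"spin":0},{"fingers":-1,"x":0,"y":0.017,"z":0.046,"spin":0},{"fingers":-1,"x":0,"y":0.025,"z":0.053,"spin":0},{"fingers":-1,"x":0,"y":0.0335,"z":0.058,"spin":0},{"fingers":-1,"x":0,"y":0.043,"z":0.061,"spin":0},{"fingers":-1,"x":0,"y":0.05,"z":0.063,"spin":0},{"fingers":-1,"x":0,"y":0.05,"z":0.063,"spin":0}]' 20
python3 - <<'E'
from h import *
o=get_obs();print((o['ee_pos'][:2]-[.5388,-.0038])@rot(.1145),o['ee_pos'][2],o['force'])
E
```

```text
time_s: 52.6
ee_pos: [0.4953, -0.2377, 0.1523]
eef_rot: [-1.571, -0.0, 0.115]
force: [-0.2, -0.7, 0.0]
grip_width: 0.0005
time_s: 53.6
ee_pos: [0.4876, -0.1753, 0.1007]
eef_rot: [-1.57, 0.002, 0.114]
force: [0.2, -0.4, 0.9]
grip_width: 0.0003
[-0.07048809 -0.16455975] 0.10070537251277151 [ 0.2361185  -0.38238722  0.85969697]
```

```bash
python3 -m handwheel '[{"fingers":-1,"x":0,"y":0.0005,"z":0,"spin":0},{"fingers":-1,"x":0,"y":0.001,"z":0,"spin":0},{"fingers":-1,"x":0,"y":0.0015,"z":0,"spin":0},{"fingers":-1,"x":0,"y":0.002,"z":0,"spin":0},{"fingers":-1,"x":0,"y":0.0025,"z":0,"spin":0},{"fingers":-1,"x":0,"y":0.003,"z":0,"spin":0},{"fingers":-1,"x":0,"y":0.003,"z":0,"spin":0},{"fingers":-1,"x":0,"y":0.003,"z":0,"spin":0},{"fingers":-1,"x":0,"y":0.003,"z":0,"spin":0},{"fingers":-1,"x":0,"y":0.003,"z":0,"spin":0}]' 20
```

```text
time_s: 54.6
ee_pos: [0.488, -0.1758, 0.0992]
eef_rot: [-1.571, -0.0, 0.114]
force: [-1.4, 0.6, 5.8]
grip_width: 0.0001
```

```bash
python3 -m handwheel '[{"fingers":-1,"x":0,"y":0.0005,"z":0,"spin":0},{"fingers":-1,"x":0,"y":0.001,"z":0,"spin":0},{"fingers":-1,"x":0,"y":0.0015,"z":0,"spin":0},{"fingers":-1,"x":0,"y":0.0015,"z":0,"spin":0},{"fingers":-1,"x":0,"y":0.0015,"z":0,"spin":0},{"fingers":-1,"x":0,"y":0.0015,"z":0,"spin":0},{"fingers":-1,"x":0,"y":0.0015,"z":0,"spin":0},{"fingers":-1,"x":0,"y":0.0015,"z":0,"spin":0},{"fingers":-1,"x":0,"y":0.0015,"z":0,"spin":0},{"fingers":-1,"x":0,"y":0.0015,"z":0,"spin":0}]' 20
```

```text
time_s: 55.6
ee_pos: [0.4881, -0.1758, 0.0991]
eef_rot: [-1.571, -0.001, 0.114]
force: [-10.2, 3.1, 22.0]
grip_width: 0.0001
```

```bash
python3 -m handwheel '[{"fingers":-1,"x":0,"y":-0.03,"z":0,"spin":0},{"fingers":-1,"x":0,"y":-0.07,"z":0,"spin":0},{"fingers":-1,"x":0,"y":-0.11,"z":0,"spin":0},{"fingers":-1,"x":0,"y":-0.15,"z":0,"spin":0},{"fingers":-1,"x":0.03,"y":-0.16,"z":0,"spin":0},{"fingers":-1,"x":0.07,"y":-0.16,"z":-0.02,"spin":0},{"fingers":-1,"x":0.11,"y":-0.16,"z":-0.05,"spin":0},{"fingers":-1,"x":0.14,"y":-0.16,"z":-0.077,"spin":0},{"fingers":-1,"x":0.14,"y":-0.16,"z":-0.077,"spin":0},{"fingers":-1,"x":0.14,"y":-0.16,"z":-0.077,"spin":0}]' 20
python3 - <<'E'
from h import *
o=get_obs();print((o['ee_pos'][:2]-[.5388,-.0038])@rot(.1145),o['ee_pos'][2],o['force'])
E
```

```text
time_s: 56.6
ee_pos: [0.6358, -0.2364, 0.256]
eef_rot: [-1.57, 0.002, 0.114]
force: [1.2, -0.7, -0.1]
grip_width: 0.0004
[ 0.06980991 -0.24212567] 0.2559531305215125 [ 1.23273314 -0.74564831 -0.06389521]
```

```bash
python3 -m handwheel '[{"fingers":-1,"x":0,"y":0.04,"z":0,"spin":0},{"fingers":-1,"x":0,"y":0.08,"z":0,"spin":0},{"fingers":-1,"x":0,"y":0.104,"z":0,"spin":0},{"fingers":-1,"x":0,"y":0.104,"z":0,"spin":0},{"fingers":-1,"x":0,"y":0.104,"z":0,"spin":0},{"fingers":-1,"x":0,"y":0.104,"z":0,"spin":0},{"fingers":-1,"x":0,"y":0.104,"z":0.005,"spin":0},{"fingers":-1,"x":0,"y":0.104,"z":0.01,"spin":0},{"fingers":-1,"x":0,"y":0.104,"z":0.014,"spin":0},{"fingers":-1,"x":0,"y":0.104,"z":0.014,"spin":0}]' 20
python3 -m handwheel '[{"fingers":-1,"x":0,"y":0,"z":0.01,"spin":0},{"fingers":-1,"x":0,"y":0.002,"z":0.02,"spin":0},{"fingers":-1,"x":0,"y":0.005,"z":0.03,"spin":0},{"fingers":-1,"x":0,"y":0.01,"z":0.0385,"spin":0},{"fingers":-1,"x":0,"y":0.017,"z":0.046,"spin":0},{"fingers":-1,"x":0,"y":0.025,"z":0.053,"spin":0},{"fingers":-1,"x":0,"y":0.0335,"z":0.058,"spin":0},{"fingers":-1,"x":0,"y":0.043,"z":0.061,"spin":0},{"fingers":-1,"x":0,"y":0.05,"z":0.063,"spin":0},{"fingers":-1,"x":0,"y":0.05,"z":0.063,"spin":0}]' 20
python3 -m handwheel '[{"fingers":-1,"x":0,"y":0.0005,"z":0,"spin":0},{"fingers":-1,"x":0,"y":0.001,"z":0,"spin":0},{"fingers":-1,"x":0,"y":0.0015,"z":0,"spin":0},{"fingers":-1,"x":0,"y":0.002,"z":0,"spin":0},{"fingers":-1,"x":0,"y":0.0025,"z":0,"spin":0},{"fingers":-1,"x":0,"y":0.003,"z":0,"spin":0},{"fingers":-1,"x":0,"y":0.0035,"z":0,"spin":0},{"fingers":-1,"x":0,"y":0.0035,"z":0,"spin":0},{"fingers":-1,"x":0,"y":0.0035,"z":0,"spin":0},{"fingers":-1,"x":0,"y":0.0035,"z":0,"spin":0}]' 20
```

```text
time_s: 57.6
ee_pos: [0.6344, -0.2216, 0.1538]
eef_rot: [-1.571, -0.0, 0.115]
force: [0.7, -0.8, -0.0]
grip_width: 0.0007
time_s: 58.6
ee_pos: [0.6266, -0.1595, 0.1019]
eef_rot: [-1.57, 0.002, 0.114]
force: [0.6, -0.3, -1.0]
grip_width: 0.0006
time_s: 59.6
ee_pos: [0.6271, -0.1598, 0.1]
eef_rot: [-1.571, -0.0, 0.114]
force: [-0.7, -0.2, 2.8]
grip_width: 0.0006
```

```bash
python3 -m handwheel '[{"fingers":-1,"x":0,"y":0.0005,"z":0,"spin":0},{"fingers":-1,"x":0,"y":0.001,"z":0,"spin":0},{"fingers":-1,"x":0,"y":0.0015,"z":0,"spin":0},{"fingers":-1,"x":0,"y":0.002,"z":0,"spin":0},{"fingers":-1,"x":0,"y":0.0025,"z":0,"spin":0},{"fingers":-1,"x":0,"y":0.0025,"z":0,"spin":0},{"fingers":-1,"x":0,"y":0.0025,"z":0,"spin":0},{"fingers":-1,"x":0,"y":0.0025,"z":0,"spin":0},{"fingers":-1,"x":0,"y":0.0025,"z":0,"spin":0},{"fingers":-1,"x":0,"y":0.0025,"z":0,"spin":0}]' 20
```

```text
time_s: 60.6
ee_pos: [0.6272, -0.1598, 0.0992]
eef_rot: [-1.571, -0.001, 0.114]
force: [-8.2, 3.1, 17.7]
grip_width: 0.0005
```

```bash
python3 -m handwheel '[{"fingers":-1,"x":0,"y":-0.03,"z":0,"spin":0},{"fingers":-1,"x":0,"y":-0.07,"z":0,"spin":0},{"fingers":-1,"x":0,"y":-0.11,"z":0,"spin":0},{"fingers":-1,"x":-0.02,"y":-0.14,"z":0.03,"spin":0},{"fingers":-1,"x":-0.04,"y":-0.16,"z":0.06,"spin":0},{"fingers":-1,"x":-0.06,"y":-0.18,"z":0.09,"spin":0},{"fingers":-1,"x":-0.07,"y":-0.18,"z":0.12,"spin":0},{"fingers":-1,"x":-0.07,"y":-0.18,"z":0.12,"spin":0},{"fingers":-1,"x":-0.07,"y":-0.18,"z":0.12,"spin":0},{"fingers":-1,"x":-0.07,"y":-0.18,"z":0.12,"spin":0}]' 20
python3 - <<'E'
from h import *
o=snap('wrist','w8'); print(o['ee_pos'])
snap('top','t3')
a=cv2.imread('pics/w8.png')[:, 120:520]; b=cv2.imread('pics/t3.png')[115:240,380:460]
cv2.imwrite('pics/m3.png',np.hstack([cv2.resize(a,(600,600)),cv2.resize(b,(200,312))if 0 else cv2.copyMakeBorder(cv2.resize(b,(200,312)),0,288,0,0,cv2.BORDER_CONSTANT)]))
E
```

```text
time_s: 61.6
ee_pos: [0.5442, -0.0492, 0.277]
eef_rot: [-1.571, 0.001, 0.114]
force: [-0.5, -0.5, -0.1]
grip_width: 0.0006
[ 0.54416097 -0.04918695  0.27703543]
```

View pics/m3.png

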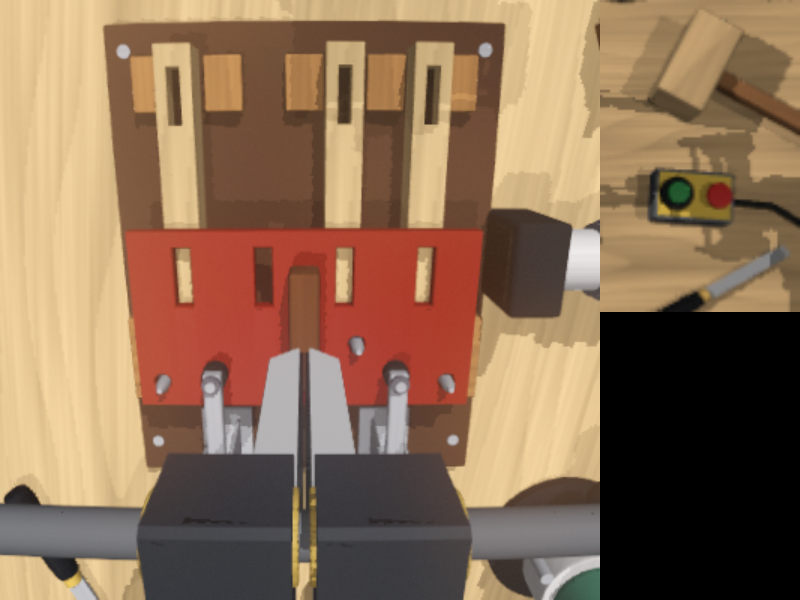

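```bash
python3 - <<'E'
from h import *
d=np.load('pics/w8.npz'); C=d['K'],d['D'],d['V']
w=pix2z([(120+174/1.5,43/1.5),(120+345/1.5,41.5/1.5),(120+434/1.5,41.5/1.5)],.047,*C)[:,:2]; print('rail ends',(w-[.5388,-.0038])@rot(.1145))
w=pix2z([(120+106/1.5,25/1.5),(120+503/1.5,24/1.5)],.015,*C)[:,:2]; print('base y.12',(w-[.5388,-.0038])@rot(.1145))
d=np.load('pics/t3.npz'); K,D,V=cal('top')
hsv=cv2.cvtColor(d['p'],cv2.COLOR_RGB2HSV)[150:220,380:430]; m=cv2.inRange(hsv,(40,100,50),(85,255,255)); v,u=np.nonzero(m); c=[u.mean()+380,v.mean()+150]; z=d['d'][int(c[1]),int(c[0])]
print('btn',c,len(u),[pix2z([c],h,K,D,V)[0].round(4) for h in(.055,.065)]); a=cv2.undistortPoints(np.float64([[c]]),K,D)[0,0]; print(V[:3,:3].T@(np.r_[a,1]*z-V[:3,3]))
E
python3 -m handwheel '[{"fingers":-1,"x":-0.015,"y":0,"z":-0.048,"spin":0},{"fingers":-1,"x":-0.03,"y":0,"z":-0.096,"spin":0},{"fingers":-1,"x":-0.045,"y":0,"z":-0.144,"spin":0},{"fingers":-1,"x":-0.06,"y":0,"z":-0.19,"spin":0},{"fingers":-1,"x":-0.075,"y":0,"z":-0.235,"spin":0},{"fingers":-1,"x":-0.09,"y":0,"z":-0.28,"spin":0},{"fingers":-1,"x":-0.103,"y":0,"z":-0.32,"spin":0},{"fingers":-1,"x":-0.103,"y":0.03,"z":-0.33,"spin":0},{"fingers":-1,"x":-0.103,"y":0.07,"z":-0.33,"spin":0},{"fingers":-1,"x":-0.103,"y":0.07,"z":-0.33,"spin":0}]' 20
```

```text
rail ends [[-0.09018125  0.10067095]
 [ 0.02675506  0.10083801]
 [ 0.08775553  0.10151369]]
base y.12 [[-0.14777793  0.11954848]
 [ 0.1461317   0.12005509]]
btn [np.float64(411.20338983050846), np.float64(191.45762711864407)] 59 [array([ 0.4812, -0.3914,  0.055 ]), array([ 0.4797, -0.3891,  0.065 ])]
[ 0.47976268 -0.38912584  0.06476006]
time_s: 62.7
ee_pos: [0.4773, -0.3878, 0.2018]
eef_rot: [-1.564, 0.006, 0.113]
force: [-0.1, 0.3, -0.9]
grip_width: 0.0005
```

```bash
python3 -m handwheel '[{"fingers":-1,"x":0.002,"y":0.04,"z":0,"spin":0},{"fingers":-1,"x":0.002,"y":0.08,"z":0,"spin":0},{"fingers":-1,"x":0.002,"y":0.1,"z":0,"spin":0},{"fingers":-1,"x":0.002,"y":0.112,"z":0,"spin":0},{"fingers":-1,"x":0.002,"y":0.115,"z":0,"spin":0},{"fingers":-1,"x":0.002,"y":0.117,"z":0,"spin":0},{"fingers":-1,"x":0.002,"y":0.119,"z":0,"spin":0},{"fingers":-1,"x":0.002,"y":0.121,"z":0,"spin":0},{"fingers":-1,"x":0.002,"y":0.121,"z":0,"spin":0},{"fingers":-1,"x":0.002,"y":0.121,"z":0,"spin":0}]' 20
python3 -m handwheel '[{"fingers":-1,"x":0,"y":0.001,"z":0,"spin":0},{"fingers":-1,"x":0,"y":0.002,"z":0,"spin":0},{"fingers":-1,"x":0,"y":0.003,"z":0,"spin":0},{"fingers":-1,"x":0,"y":0.004,"z":0,"spin":0},{"fingers":-1,"x":0,"y":0.005,"z":0,"spin":0},{"fingers":-1,"x":0,"y":0.006,"z":0,"spin":0},{"fingers":-1,"x":0,"y":0.006,"z":0,"spin":0},{"fingers":-1,"x":0,"y":0.006,"z":0,"spin":0},{"fingers":-1,"x":0,"y":0.006,"z":0,"spin":0},{"fingers":-1,"x":0,"y":0.006,"z":0,"spin":0}]' 20
```

```text
time_s: 63.7
ee_pos: [0.4814, -0.3881, 0.087]
eef_rot: [-1.572, -0.001, 0.114]
force: [0.6, -0.4, 1.7]
grip_width: 0.0009
time_s: 64.7
ee_pos: [0.4814, -0.3881, 0.0812]
eef_rot: [-1.572, -0.001, 0.114]
force: [1.2, -0.8, 9.6]
grip_width: 0.0006
```

```bash
python3 -m handwheel '[{"fingers":-1,"x":0,"y":0.001,"z":0,"spin":0},{"fingers":-1,"x":0,"y":0.002,"z":0,"spin":0},{"fingers":-1,"x":0,"y":0.002,"z":0,"spin":0},{"fingers":-1,"x":0,"y":0.003,"z":0,"spin":0},{"fingers":-1,"x":0,"y":0.003,"z":0,"spin":0},{"fingers":-1,"x":0,"y":0.003,"z":0,"spin":0},{"fingers":-1,"x":0,"y":0.003,"z":0,"spin":0},{"fingers":-1,"x":0,"y":0.003,"z":0,"spin":0},{"fingers":-1,"x":0,"y":0.003,"z":0,"spin":0},{"fingers":-1,"x":0,"y":0.003,"z":0,"spin":0}]' 20
```

```text
time_s: 65.7
ee_pos: [0.4816, -0.3883, 0.0807]
eef_rot: [-1.573, -0.001, 0.114]
force: [-8.2, 6.2, 33.6]
grip_width: 0.0004
```

```bash
python3 -m handwheel '[{"fingers":-1,"x":0,"y":-0.01,"z":0,"spin":0},{"fingers":-1,"x":0,"y":-0.04,"z":0,"spin":0},{"fingers":-1,"x":0,"y":-0.08,"z":0,"spin":0},{"fingers":-1,"x":0,"y":-0.12,"z":0,"spin":0},{"fingers":-1,"x":0,"y":-0.16,"z":0,"spin":0},{"fingers":-1,"x":0,"y":-0.18,"z":0,"spin":0},{"fingers":-1,"x":0,"y":-0.18,"z":0,"spin":0},{"fingers":-1,"x":0,"y":-0.18,"z":0,"spin":0},{"fingers":-1,"x":0,"y":-0.18,"z":0,"spin":0},{"fingers":-1,"x":0,"y":-0.18,"z":0,"spin":0}]' 20
python3 - <<'E'
from h import *
snap('scene','s2'); snap('top','t4')
a=cv2.imread('pics/s2.png')[130:330,190:450]; b=cv2.imread('pics/t4.png')[100:250,240:440]
cv2.imwrite('pics/m4.png',np.hstack([cv2.resize(a,(450,346),interpolation=cv2.INTER_CUBIC),cv2.resize(b,(350,346),interpolation=cv2.INTER_CUBIC)]))
E
```

```text
time_s: 66.7
ee_pos: [0.4809, -0.3877, 0.2559]
eef_rot: [-1.569, 0.002, 0.114]
force: [0.1, -0.3, -0.1]
grip_width: 0.0006
```

View pics/m4.png

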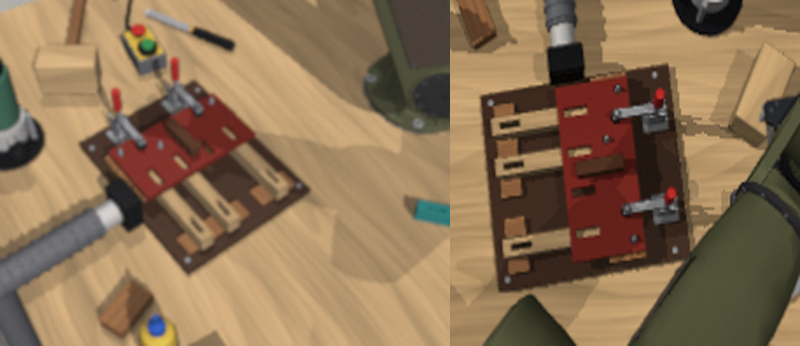

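The picture shows both handles upright with the clamps down, the template seated over its studs, and the rails in their bays with their mortises at the outer end.

```bash
python3 -c "
from station import workorder; print(workorder.hand_in())"
```

```text
the job is handed in; nothing more can be done
None
```

The job is done and handed in at about 67 s; the hand-in reports no verdict.

- **Rails:** Three rails were present. Each was turned end for end using a set-down on the bench, then laid back in its own bay with the mortise up. I pushed each one against the stop until it pressed back with about 15 N. The last measurement put their outer ends at jig y 100.7 to 101.5 mm, where fully home is 100 mm. That is within the camera's error of about 2 mm.
- **Template:** It had been knocked about 3 cm, so I located it again. It went over the three studs onto the stop block, and the final pictures show it flat with the studs through it.
- **Clamps:** Both were swung over and pressed until they stopped hard, at about 22 N and 18 N. Their bars are level.
- **Button:** The green button was pressed last, about 6 mm, until it bottomed. I pressed to about 34 N, well above the 5 N it needs. I had no direct reading that the extractor started.

The wrist and top cameras disagreed by 1 to 2 mm on the jig's position. I settled that by feel while seating the template. No check failed. I did not touch the glue, chisel, mallet or hood.

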